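Set and clamp the fence of a layout board

TASK

Clear the yellow-banded paint tube off the sloping layout board: lay it, without dropping it, along the middle of the cork mat on the right. Then slide the board's T-shaped fence along its slots until the dark centre line of its blade points at the red pointer on the lip, and only after that turn both black clamp knobs clockwise to their stops, so that the fence stays locked at the mark. Leave the jars and bottles undisturbed.

Things in the scene. Friction and masses are not known exactly. Their poses are not given: they have to be found in the camera images.
- board: fixed sloping plywood layout board, 240 mm wide (its y, left, along the slots and the lip), rising at 30 degrees away from the robot (toward its +x). Origin on the table under its middle; z up
- slope (a point): middle of the board's face, 69 mm above the board's origin. x (called u) points up the slope, y left, z (called n) off the face. Face from u -100 to +90 mm; the wooden lip along the lower edge (u -110 to -100) stands 14 mm off it; the two clamp bolts are at u +50, y +-47.5 mm
- tube_yellow: loose paint tube with a yellow band, 27 mm wide, 100 mm long, 19 mm thick, 45 g, lying on the board's left part along the slope, its lower end on the lip. Origin: middle of its underside; y along the tube (up the slope at the start), z out of its upper side. Take it across the middle, fingers left and right, tool square to the slope
- mat: fixed cork mat on the table to the right of the board, 60 (x) x 110 (y) x 12 mm thick; lay the tube on it along its y, the tube's middle over the mat's. Origin: centre of its underside, z up. A 72 mm high upstand of the next table runs along x just beyond its right end; brush pots (about 150 mm high) stand beyond its left end and far left corner
- fence_grip (a point): point on the centre plane of the fence's upright wooden blade, at u -45, 16 mm off the face; axes u, y, n. Blade: 16 mm across y, from u -92 to 0, top 26 mm off the face. Pinch it here across y, tool square to the slope, to slide the fence
- fence_line (a point): point on the dark centre line of the blade at its lower end, next to the pointers (u -92, 16 mm off the face); axes u, y, n
- fence (a joint): slide of the fence along the board's y, m; positive = left; -0.036 to 0.036, 0 = blade midway between the bolts; starts near 0. About 2.5 N moves it while the knobs are loose; tightened knobs hold it fast. Its slotted aluminium plate (190 x 50 x 5 mm, u +25 to +75) slides with the blade under the knobs
- mark_red: small fixed red pointer on top of the lip, 12 mm wide, tip up the slope. Origin on its centre line, axes as the board's: the fence is set when fence_line has the same y along the board as this origin. 20 to 32 mm left or right of the board's middle
- mark_blue: like the red pointer, but blue, on the other half of the lip; not the mark to use
- knob_left (a joint): turn of the left clamp knob (y +47.5 mm) about the face's normal, rad; 0 loose to 1.4 tight at its hard stop, growing clockwise seen from above the face; starts at 0 to 0.4; turns with about 0.1 N m, stays where left; from about 0.8 on it bears on the plate and needs up to about 0.2 N m
- knob_right (a joint): the same for the right clamp knob (y -47.5 mm)
- knob_left_grip (a point): point on the left knob's axis, 27 mm off the face, inside its black bar handle (46 mm long, 13 mm thick, top 39 mm off the face; the 32 mm foot disc under it ends 15 mm off the face). z = n. At joint value q the bar lies at (0.7 - q) rad from u, counted from u toward the board's +y
- knob_right_grip (a point): the same for the right knob
- small_jar: small jar of pale yellow powder with a dark lid, 39 mm across, 55 mm tall; bystander, loose, leave it. Origin: centre of its underside
- ink_bottle: blue ink bottle with a white cap, 39 mm across, 77 mm tall; bystander, loose, leave it. Origin: centre of its underside
- muller: white glass muller with a round handle, 50 mm across, 76 mm tall; bystander, loose, leave it. Origin: centre of its underside
- tin_lid_jar: low jar with a grey tin lid, 51 mm across, 41 mm tall; bystander, loose, leave it. Origin: centre of its underside
- tall_jar: tall clear jar with a grey lid, 56 mm across, 95 mm tall; bystander, loose, leave it. Origin: centre of its underside
- dark_lid_jar: small jar of red pigment with a dark lid, 41 mm across, 50 mm tall; bystander, loose, leave it. Origin: centre of its underside

How it is judged:
On the way, in this order (a step that is already met when the one before it is completed fails the run):
1. the yellow-banded tube lies flat on the cork mat, released (x of tube_yellow in the frame of mat between -0.022 and 0.022 m and y of tube_yellow in the frame of mat between -0.03 and 0.03 m and z of tube_yellow in the frame of mat below 0.016 m and angle between tube_yellow's own z axis and vertical below 0.2 rad and contact force between the fingers and tube_yellow below 0.1 N), for 0.2 s.
2. the fence's line stands at the red pointer (within 3 mm) while both knobs are still loose (y of fence_line in the frame of mark_red between -0.003 and 0.003 m and value of joint each of knob_left, knob_right below 0.7 rad), for 0.2 s.
3. both knobs are turned clockwise to their stops (value of joint each of knob_left, knob_right above 1.28 rad), for 0.2 s.
At the end, for the whole second after the job is handed in: The yellow-banded tube lies flat on the cork mat (its middle within 30 mm along and 22 mm across of the mat's), released and at rest; the fence's line is within 3 mm of the red pointer along the slots; both knobs are tight (above 1.28 of 1.4 rad) (all of step 1 and all of step 3 and y of fence_line in the frame of mark_red between -0.003 and 0.003 m and linear speed of tube_yellow below 0.02 m/s); the robot touches nothing.
It fails at once if a bystanding jar or bottle is moved more than 25 mm or tipped (distance of any of small_jar, ink_bottle, muller, tin_lid_jar, tall_jar, dark_lid_jar from where it was at the start of the episode above 0.025 m or angle between any of small_jar, ink_bottle, muller, tin_lid_jar, tall_jar, dark_lid_jar's own z axis and vertical above 0.4 rad).
It fails at once if the yellow-banded tube is dropped (falls faster than 0.9 m/s out of the fingers) (linear speed of tube_yellow above 0.9 m/s and contact force between the fingers and tube_yellow below 0.1 N).
It also fails if it takes over 72 s, if anything falls off the work surface, if the arm or the gripper's body presses on something with over 40 N, if the wrist force passes 120 N, or if a joint passes its speed limit or range.

ROBOT

A 6-joint arm with a two-finger parallel gripper is mounted at the origin on a cart in front of the work surface, level with it; the furniture and walls round the work are solid. World frame = base frame: x ahead of the robot, y to its left, z up, the work surface at z = 0. Lengths are in m, angles in rad, forces in N, time in s.
With the tool pointing down it reaches from about 0.35 to 0.975 m from the base axis. Payload 4.9 kg.
Tool frame: the origin (TCP) lies at the very end of the fingers, on their centre line; the grasp point (between the pads) lies manip.grip_point_offset behind it (manip.grip_point_offset is the distance from the TCP to the grasp point, in m); z points along the fingers, y is the direction in which the jaws open and shut (so a half turn about z gives the same grasp; the last joint's range is limited). The gripper opens to 85 mm and grips with 20 to 120 N. Pads are 22 mm wide; open, the fingers measure 114 mm over their backs; the gripper's body (76 mm by 85 mm) begins 54 mm behind the grasp point. The pads swing forward as they close: fully open they stand 13 mm farther back than shut.
Start: joints at [1.111, 0.053, 1.613, -0, 1.476, -0.119], TCP at [0.209, 0.589, 0.231] pointing down, gripper open.
Joint ranges: [-3.01, 3.01], [-1.01, 2.22], [0.06, 2.58], [-1.02, 4.17], [0.09, 2.62], [-3.14, 3.14]. Speed limits (rad/s): [2.57, 2.57, 3.14, 3.14, 3.14, 3.14].

INTERFACE

Orientations are given as a unit quaternion [w, x, y, z].
In Python, from plant import status, grab_frame, camera_params, ticket, boxes_of, outline_of, manip gives the robot as it stands. The module is installed in compiled form; this text tells all that it offers.
- The arm moves only by the tool play_rows, never from a script. Its argument "deltas" is a list of rows, each a list of 2 entries, a list of its own where there are three numbers: the shift along the world's x, y, z in m, then the turn about the world's z in rad. A call has 1 to 5 rows; each row is the pose to reach, as a shift and turn from the pose commanded when the call began; what a row does not reach only later rows make up. A row lasts 1/8 s, in which the tool goes at most 62.5 mm and 10.7 degrees, less where a joint would pass 70% of its speed; a pose out of reach is approached as far as the arm can. A call with a gripper value outside its range is refused whole. "grip" is the opening, from -1 (shut) to 1 (fully open), set as the call begins (left out, the last holds). The fingers move at their own pace and stop on an object; the grip force is fixed at half the most. Time passes only in rows, so rows that repeat a pose let the fingers close. It gives the time, the measured TCP pose, the force and the opening at its end, in the units of the state.
- status.state(): the state, without advancing time (a new reading comes with each control period).
- grab_frame(name): name is "side" or "top"; returns (picture, depth): 400x640x3 uint8, blue, green, red; 400x640 float32, m along the optical axis (not along the pixel's ray), 0 where there is no reading.
- camera_params(name): a dict with "mtx" (3x3 intrinsics, pixels), "distortion" ([k1, k2, p1, p2, k3] as OpenCV has them; the pictures are not rectified), "world_from_camera" (4x4, takes a point from camera to world coordinates). Camera axes: x right, y up, looking along -z (the intrinsics and any distortion apply to the point x, -y, -z); pixel columns grow to the right and rows downward; lengths in m; the calibration is good to about 2 mm. A picture is of the moment at which its call begins. camera_params takes no time and is no camera call.
- ticket.job_done(): hands the job in, once; it reports no verdict.
Trained networks look in the newest picture that a camera, given by its name, has taken for a name from the list of things; names that differ only in an ending like _2 or _b are one class to them, and where a whole thing is asked for, a point or a joint stands for the part that bears it (a point fixed in the world has none). Each returns a list of dicts, best first, with "confidence" (0 to 1); they miss things now and then, are a little off and sometimes report something else, mostly with a low value. They report only what shows in the picture. A call takes as long as a camera call.
- boxes_of(camera, name): "box" ([left, top, right, bottom] in pixels, round what is visible of it).
- outline_of(camera, name): "region" (400x640 bool, what is visible of it) and "box" ([left, top, right, bottom] in pixels, round what is visible of it).
The state is a dict: "time": time; "joint_pos": joint angles; "joint_vel": joint speeds; "joint_efforts": joint torques, N m; "tool_pos": TCP position; "tool_rot": TCP orientation; "contact_force": force on the tool from outside, world axes, zero at the start; "ft_torque": the same for the moment, N m; "gripper_width": opening from 0.0 (shut) to 1.0 (fully open).
Only numpy, scipy, OpenCV 4.12 (cv2) and the standard library are available. Lean on these libraries where they do the work, as an engineer would, in place of code of your own. Each camera call takes 0.05 s, during which the arm holds its last target.

## Working session

There is one attempt and no reset: what is moved stays moved. The work goes in short steps, Python scripts to look and compute and a tool call to move; the robot and the scene stay as the last step left them, time stands still between calls to the robot, and variables do not carry over. Pictures are saved under pics/ and viewed, and the job is handed in when it is done.

Besides the shell and the picture viewer there is one more tool, called in YAML: its name, and indented under it one key for each argument. play_rows: Moves the arm, as the interface text tells. Its arguments: {"type":"object","properties":{"deltas":{"type":"array"},"grip":{"type":"number"}},"required":["deltas"]}

```bash
mkdir -p pics; ls; cat > h.py <<'E'
import numpy as np, cv2
from plant import status, grab_frame, camera_params, ticket, boxes_of, outline_of, manip
def world(cam,uv,depth):
    p=camera_params(cam); K=np.array(p["mtx"],float); D=np.array(p["distortion"],float); T=np.array(p["world_from_camera"])
    uv=np.asarray(uv,float).reshape(-1,1,2); n=cv2.undistortPoints(uv,K,D)[:,0]
    d=np.asarray(depth,float).reshape(-1)
    c=np.stack([n[:,0]*d,-n[:,1]*d,-d,np.ones_like(d)],1)
    return (c@T.T)[:,:3]
def pix(cam,P):
    p=camera_params(cam); K=np.array(p["mtx"],float); D=np.array(p["distortion"],float); T=np.linalg.inv(np.array(p["world_from_camera"]))
    P=np.asarray(P,float).reshape(-1,3); c=P@T[:3,:3].T+T[:3,3]; c=c*[1,-1,-1]
    return cv2.projectPoints(c,np.zeros(3),np.zeros(3),K,D)[0][:,0]
def cloud(cam,depth):
    v,u=np.mgrid[0:400,0:640]
    return world(cam,np.stack([u,v],-1).reshape(-1,2),depth.reshape(-1)).reshape(400,640,3)
E
python3 - <<'E'
from h import *
print(status.state()); print([ (a,getattr(manip,a)) for a in dir(manip) if a[0]!='_'])
for c in ("side","top"):
    im,d=grab_frame(c); cv2.imwrite(f"pics/{c}0.png",im); np.save(f"{c}0.npy",d); np.save(f"{c}0im.npy",im)
    print(c,camera_params(c))
    for n in "tube_yellow mat fence mark_red mark_blue knob_left knob_right board".split():
        r=boxes_of(c,n); print(n,[(np.round(x["box"]).tolist(),round(x["confidence"],2)) for x in r[:2]])
E
```

```text
pics
{'time': 0.0, 'joint_pos': array([ 1.11102059e+00,  5.34004625e-02,  1.61431260e+00, -2.63357851e-05,
        1.47595839e+00, -1.19019393e-01]), 'joint_vel': array([ 0.00036049,  0.00081046, -0.00152016,  0.00013923, -0.00158637,
        0.0013859 ]), 'joint_efforts': array([ 2.25492186e-04, -3.93674970e+01, -3.70177352e+01, -4.55148972e-05,
        7.00152726e-03, -3.82983671e-05]), 'tool_pos': array([0.20861561, 0.58849725, 0.23002486]), 'tool_rot': array([-2.84056310e-04,  1.69553723e-01,  9.85520398e-01, -9.99918099e-04]), 'contact_force': array([ 0.60236859, -0.17818388, -0.08438966]), 'ft_torque': array([-0.00482759, -0.02193585,  0.00867085]), 'gripper_width': 1.002431234293859}
[('IKError', <class 'plant.IKError'>), ('grip_point_offset', 0.0187)]
side {'mtx': array([[517.95726039,   0.        , 313.23161875],
       [  0.        , 517.95726039, 201.31853219],
       [  0.        ,   0.        ,   1.        ]]), 'distortion': array([-0.15338647,  0.        ,  0.        ,  0.        ,  0.        ]), 'world_from_camera': array([[ 0.82460073,  0.37793242, -0.42095217, -0.045
[... 777 characters left out ...]
 0.        ]), 'world_from_camera': array([[ 0.03730068,  0.97744841, -0.20785394,  0.3550405 ],
       [-0.9992997 ,  0.0371008 , -0.00486131,  0.23464308],
       [ 0.00295987,  0.20788971,  0.97814779,  1.14334234],
       [ 0.        ,  0.        ,  0.        ,  1.        ]])}
tube_yellow [([262.0, 213.0, 274.0, 251.0], 0.74)]
mat [([420.0, 230.0, 463.0, 253.0], 0.78)]
fence [([260.0, 183.0, 342.0, 256.0], 0.73)]
mark_red []
mark_blue [([262.0, 215.0, 275.0, 252.0], 0.63), ([441.0, 175.0, 462.0, 194.0], 0.45)]
knob_left [([272.0, 190.0, 286.0, 210.0], 0.7), ([368.0, 246.0, 387.0, 263.0], 0.31)]
knob_right [([315.0, 193.0, 323.0, 210.0], 0.62)]
board [([246.0, 177.0, 351.0, 263.0], 0.84)]
```

```bash
python3 - <<'E'
import cv2
a=cv2.imread("pics/top0.png"); cv2.imwrite("pics/top0z.png",cv2.resize(a[150:290,220:480],None,fx=3,fy=3,interpolation=cv2.INTER_CUBIC))
a=cv2.imread("pics/side0.png"); cv2.imwrite("pics/side0z.png",cv2.resize(a[140:340,230:430],None,fx=3,fy=3,interpolation=cv2.INTER_CUBIC))
E
```

```text
(no output)
```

View pics/top0.png

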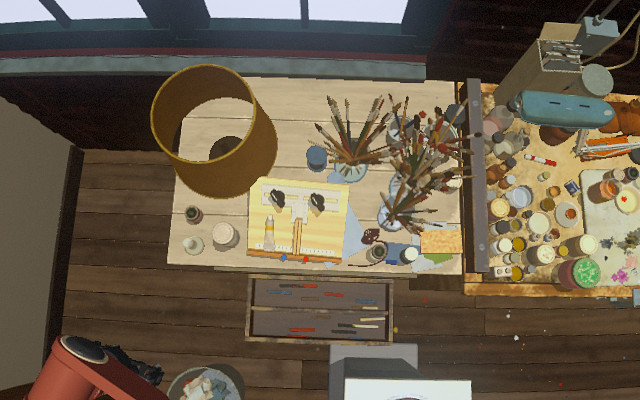

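View pics/side0.png

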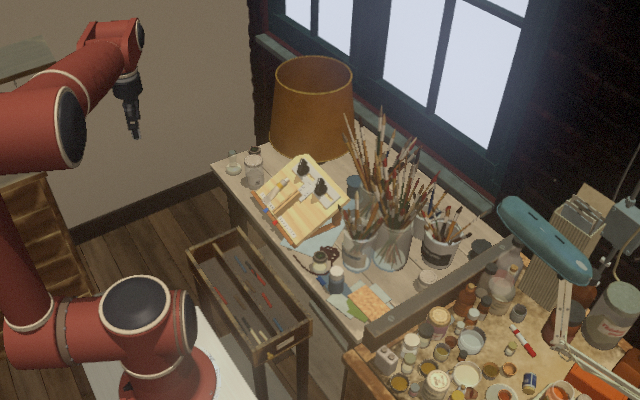

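```bash
true
```

```text
(no output)
```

View pics/top0z.png

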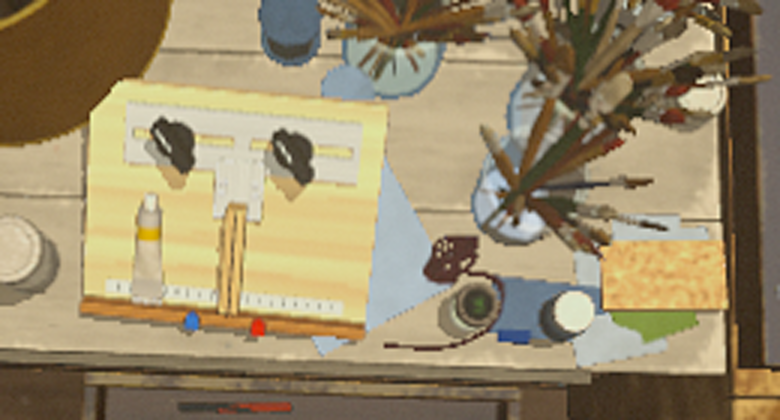

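View pics/side0z.png

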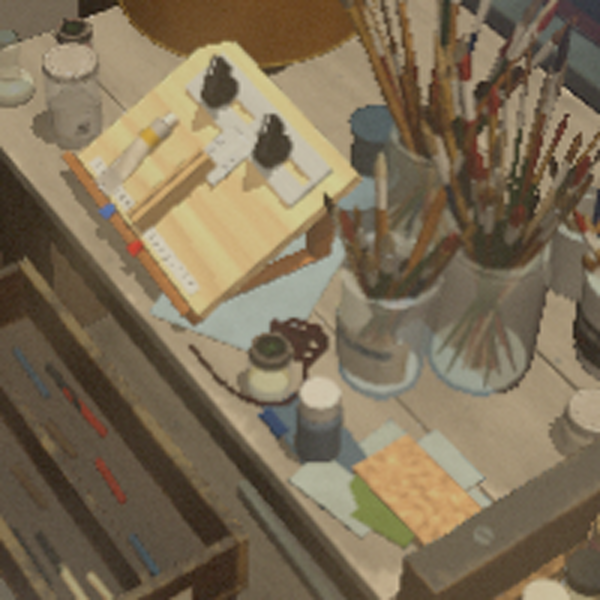

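```bash
cat > board.py <<'E'
from h import *
from scipy.optimize import least_squares
E
python3 - <<'E'
from h import *
res={}
for c in ("side","top"):
    im,d=grab_frame(c); r=outline_of(c,"board")[0]; m=r["region"]&(d>0)
    print(c,r["confidence"],m.sum())
    P=cloud(c,d); 
    er=cv2.erode(m.astype(np.uint8),np.ones((3,3)))>0
    Q=P[er]
    # ransac plane with 30deg slope
    rng=np.random.default_rng(0);best=(0,None)
    for _ in range(2000):
        a=Q[rng.choice(len(Q),3,False)]; n=np.cross(a[1]-a[0],a[2]-a[0]); L=np.linalg.norm(n)
        if L<1e-6: continue
        n/=L; n*=np.sign(n[2])
        if abs(n[2]-np.cos(np.pi/6))>.03: continue
        k=abs((Q-a[0])@n)<.002
        if k.sum()>best[0]: best=(k.sum(),k)
    k=best[1]; q=Q[k]; cen=q.mean(0); n=np.linalg.svd(q-cen)[2][2]; n*=np.sign(n[2])
    print(c,"plane",best[0],len(Q),n,np.degrees(np.arccos(n[2])),"yaw",np.degrees(np.arctan2(-n[1],-n[0])),cen, "rms",np.std((q-cen)@n))
    for nm in "tube_yellow mat mark_red mark_blue fence knob_left knob_right fence_line knob_left_grip".split():
        o=outline_of(c,nm)
        for x in o[:2]:
            mm=x["region"]&(d>0); 
            if mm.sum()<3: continue
            q=P[mm]; print(" ",nm,round(x["confidence"],2),np.round(x["box"]),mm.sum(),np.round(np.median(q,0),4),np.round(q.min(0),3),np.round(q.max(0),3))
E
```

```text
side 0.97 5097
side plane 1662 4418 [-0.50594867  0.02959205  0.86205583] 30.45179891485681 yaw -3.3473157217241236 [0.52807759 0.26889989 0.06315884] rms 0.0011050446489218634
  tube_yellow 0.49 [266. 178. 290. 204.] 207 [0.4981 0.3563 0.056 ] [0.458 0.347 0.019] [0.538 0.373 0.083]
  tube_yellow 0.48 [315. 176. 326. 199.] 191 [0.5684 0.2391 0.1174] [0.546 0.224 0.086] [0.602 0.283 0.139]
  mat 0.77 [347. 282. 388. 322.] 832 [ 0.4946 -0.0739  0.0126] [ 0.441 -0.149 -0.001] [ 0.53  -0.022  0.075]
  fence 0.85 [272. 161. 338. 217.] 1059 [0.5631 0.2833 0.0888] [0.45  0.186 0.03 ] [0.614 0.384 0.133]
  knob_left 0.71 [274. 162. 338. 216.] 924 [0.5633 0.2833 0.089 ] [0.452 0.185 0.033] [0.608 0.384 0.116]
  knob_left 0.61 [296. 159. 312. 175.] 168 [0.5758 0.3325 0.1182] [0.55  0.32  0.087] [0.601 0.369 0.14 ]
  knob_right 0.43 [317. 181. 326. 194.] 153 [0.5687 0.239  0.1211] [0.546 0.226 0.094] [0.596 0.283 0.139]
  knob_right 0.23 [272. 165. 340. 217.] 1019 [0.5639 0.2828 0.0892] [0.452 0.186 0.033] [0.608 0.384 0.136]
  fence_line 0.91 [272. 164. 337. 217.] 997 [0.5626 0.2836 0.0887] [
[... 801 characters left out ...]
0.5546 0.0469] [ 0.522  0.539 -0.004] [0.56  0.578 0.055]
  mark_blue 0.48 [211. 222. 241. 248.] 529 [0.4857 0.4598 0.0926] [0.462 0.44  0.006] [0.516 0.492 0.1  ]
  fence 0.93 [261. 181. 343. 255.] 1637 [0.5739 0.2857 0.0932] [0.452 0.183 0.043] [0.612 0.38  0.122]
  knob_left 0.72 [270. 190. 283. 205.] 185 [0.5784 0.3362 0.1233] [0.554 0.322 0.094] [0.601 0.357 0.138]
  knob_right 0.74 [402. 248. 416. 268.] 243 [0.4549 0.0168 0.0747] [ 0.439 -0.004  0.006] [0.474 0.031 0.083]
  knob_right 0.59 [312. 194. 323. 212.] 189 [0.5717 0.241  0.1227] [0.549 0.226 0.092] [0.593 0.261 0.139]
  knob_left_grip 0.61 [272. 191. 286. 208.] 212 [0.5774 0.3345 0.1218] [0.552 0.32  0.082] [0.599 0.358 0.138]
```

```bash
python3 - <<'E'
from h import *
yaw=np.radians(-3.3); s=np.radians(30)
h=np.array([np.cos(yaw),np.sin(yaw),0]); Y=np.array([-np.sin(yaw),np.cos(yaw),0]); U=h*np.cos(s)+np.array([0,0,np.sin(s)]); N=np.cross(U,Y)
R=np.stack([U,Y,N])
O=np.array([0.543,0.287,0.069])
for c in ("top","side"):
    im=np.load(f"{c}0im.npy"); d=np.load(f"{c}0.npy"); P=cloud(c,d); L=(P-O)@R.T
    hsv=cv2.cvtColor(im,cv2.COLOR_BGR2HSV)
    o=outline_of if 0 else None
    face=(abs(L[...,2])<.006)&(abs(L[...,1])<.15)&(abs(L[...,0])<.13)&(d>0)
    f=L[face]; 
    print(c,"n med",np.median(f[:,2]),"y edges", [ (round(u0,2),np.round(np.percentile(f[(abs(f[:,0]-u0)<.008)][:,1],[0.5,99.5]),4)) for u0 in (-.06,-.03,0,.03)],
     "u edges",[np.round(np.percentile(f[(abs(f[:,1]-y0)<.008)][:,0],[.5,99.5]),4) for y0 in (-.09,-.07,.1)])
    near=(abs(L[...,1])<.14)&(abs(L[...,0]+.105)<.03)&(d>0)&(abs(L[...,2])<.04)
    H,S,V=hsv[...,0],hsv[...,1],hsv[...,2]
    for nm,m in (("red",(((H<5)|(H>174))&(S>170))),("blue",(H>100)&(H<130)&(S>130))):
        m=m&near; vv,uu=np.nonzero(m)
        print(nm,m.sum(),np.c_[uu,vv].mean(0) if m.sum() else "",np.round(np.median(L[m],0),4),np.round(L[m].min(0),4),np.round(L[m].max(0),4))
    # top of blade
    b=(L[...,2]>.02)&(L[...,2]<.032)&(L[...,0]>-.09)&(L[...,0]<-.01)&(abs(L[...,1])<.05)
    q=L[b]; print("blade top",b.sum(),[(u0,np.round([q[abs(q[:,0]-u0)<.012][:,1].mean(),*np.percentile(q[abs(q[:,0]-u0)<.012][:,1],[2,98])],4)) for u0 in (-.08,-.06,-.04,-.02)],np.median(q[:,2]))
    # knob bars
    for sg in (1,-1):
        k=(L[...,2]>.027)&(L[...,2]<.05)&(abs(L[...,0]-.05)<.04)&(abs(L[...,1]-sg*.0475)<.035)
        q=L[k]; ce=(q.min(0)+q.max(0))/2; C=np.cov((q[:,:2]).T); w,v=np.linalg.eigh(C); a=v[:,1]; a*=np.sign(a[0])
        print("knob",sg,k.sum(),ce,q.mean(0),"ang from u",np.arctan2(a[1],a[0]),"len",np.ptp(q[:,:2]@a), "topn",np.percentile(q[:,2],90))
    t=(L[...,2]>.008)&(L[...,2]<.03)&(abs(L[...,1]-.075)<.025)&(L[...,0]>-.1)&(L[...,0]<.02); q=L[t]
    print("tube",t.sum(),q.mean(0),q.min(0),q.max(0),np.percentile(q[:,2],90),"slope",np.polyfit(q[:,0],q[:,1],1))
E
```

```text
top n med 0.0010331412111721184 y edges [(-0.06, array([-0.1143,  0.1238])), (-0.03, array([-0.1144,  0.1246])), (0, array([-0.1142,  0.123 ])), (0.03, array([-0.1139,  0.1247]))] u edges [array([-0.1282,  0.0894]), array([-0.1292,  0.0888]), array([-0.1282,  0.1069])]
red 8 [305.5   259.625] [-0.1079 -0.0267  0.02  ] [-0.1132 -0.0302  0.0178] [-0.1024 -0.0223  0.024 ]
blue 18 [283.72222222 256.72222222] [-0.1063  0.028   0.0203] [-0.1132  0.0251  0.0173] [-0.098   0.0328  0.0245]
blade top 200 [(-0.08, array([-0.0008, -0.0087,  0.0068])), (-0.06, array([-0.0014, -0.0081,  0.0054])), (-0.04, array([-0.0013, -0.0087,  0.0067])), (-0.02, array([-0.0014, -0.0091,  0.0059]))] 0.026614002557714088
knob 1 124 [0.04993837 0.05161527 0.03621364] [0.05116408 0.05130372 0.03805002] ang from u 0.6829294638224344 len 0.046058996044439166 topn 0.04162978878269784
knob -1 119 [ 0.05035218 -0.04282738  0.03637496] [ 0.05107698 -0.04316087  0.03804844] ang from u 0.6743110618337258 len 0.04552321942680012 topn 0.041317016879213915
tube 201 [-0.03579673  0.06944873  0.01441385] [-0.09996214  0.05892349  0.00809661] [0.00111593 0.09438362 0.02125237] 0.01939886765273668 slope [-0.04791222  0.06773363]
side n med 0.0014137421880908146 y edges [(-0.06, array([-0.1155,  0.1372])), (-0.03, array([-0.1153,  0.1253])), (0, array([-0.1147,  0.1238])), (0.03, array([-0.1169,  0.1276]))] u edges [array([-0.1288,  0.0882]), array([-0.1248,  0.0877]), array([-0.127 ,  0.1193])]
red 11 [274.45454545 222.18181818] [-0.1072 -0.0251  0.0206] [-0.1114 -0.0308  0.0166] [-0.1012 -0.0207  0.0243]
  return _methods._mean(a, axis=axis, dtype=dtype,
  ret = um.true_divide(
Traceback (most recent call last):
ValueError: zero-size array to reduction operation minimum which has no identity
```

```bash
cat >> h.py <<'E'
yaw=np.radians(-3.3); s30=np.radians(30)
hh=np.array([np.cos(yaw),np.sin(yaw),0]); Yb=np.array([-np.sin(yaw),np.cos(yaw),0]); Ub=hh*np.cos(s30)+np.array([0,0,np.sin(s30)]); Nb=np.cross(Ub,Yb)
Rb=np.stack([Ub,Yb,Nb])
Ob=np.array([0.5433,0.2916,0.0700])
def loc(P): return (np.asarray(P)-Ob)@Rb
def loc(P): return (np.asarray(P)-Ob)@Rb.T
def wld(L): return np.asarray(L)@Rb+Ob
E
python3 - <<'E'
from h import *
for c in ("top","side"):
    im=np.load(f"{c}0im.npy"); d=np.load(f"{c}0.npy"); P=cloud(c,d); L=loc(P)
    t=(L[...,2]>.009)&(L[...,2]<.03)&(abs(L[...,1]-.07)<.03)&(L[...,0]>-.1)&(L[...,0]<.03)&(d>0); q=L[t]
    print(c,"tube",t.sum(),np.percentile(q[:,2],95))
    for u0 in np.arange(-.09,.02,.02):
        k=q[abs(q[:,0]-u0)<.01]
        if len(k)>3: print(round(u0,3),len(k),np.round([k[:,1].mean(),k[:,1].min(),k[:,1].max(),k[:,2].max()],4))
    m=(P[...,2]>.006)&(P[...,2]<.018)&(P[...,1]<0.0)&(P[...,1]>-.2)&(P[...,0]>.43)&(P[...,0]<.57)
    hsv=cv2.cvtColor(im,cv2.COLOR_BGR2HSV); m&=(hsv[...,0]>8)&(hsv[...,0]<22)&(hsv[...,1]>80)
    uv=np.nonzero(m); q=P[m]; r=cv2.minAreaRect((q[:,:2]*1000).astype(np.float32)); print("mat",m.sum(),r,q.mean(0), np.percentile(q,[1,99],axis=0))
    # tall stuff near the mat
    for z0 in (.07,.1,.15,.2,.25):
        k=(P[...,2]>z0)&(P[...,2]<z0+.05)&(abs(P[...,1]+.05)<.13)&(P[...,0]>.35)&(P[...,0]<.62)&(d>0)
        q=P[k]; 
        if len(q): print("z",z0,len(q),"xmin",np.sort(q[:,0])[:3], np.round(q[np.argsort(q[:,0])[:4]],3).tolist())
E
```

```text
top tube 178 0.019217835091615572
-0.07 9 [0.0675 0.0617 0.0718 0.0113]
-0.05 54 [0.0651 0.0546 0.075  0.0194]
-0.03 62 [0.0641 0.0554 0.0752 0.0204]
-0.01 51 [0.0644 0.0558 0.0733 0.0197]
mat 886 ((500.215087890625, -85.18938446044922), (138.85107421875, 123.62918853759766), 0.2465386688709259) [ 0.49766351 -0.0846347   0.01194083] [[ 0.4515902  -0.14642519  0.00677539]
 [ 0.55138202 -0.02553486  0.01679476]]
z 0.07 1461 xmin [0.4206215  0.42072428 0.42087574] [[0.421, -0.152, 0.073], [0.421, -0.157, 0.073], [0.421, -0.162, 0.073], [0.421, -0.16, 0.071]]
z 0.1 604 xmin [0.51360949 0.51434973 0.51450163] [[0.514, 0.051, 0.129], [0.514, 0.057, 0.123], [0.515, 0.047, 0.124], [0.515, 0.052, 0.122]]
z 0.15 515 xmin [0.50173972 0.50386321 0.50447049] [[0.502, 0.049, 0.194], [0.504, 0.049, 0.194], [0.504, 0.015, 0.198], [0.505, 0.05, 0.185]]
z 0.2 664 xmin [0.47984177 0.48058633 0.48175409] [[0.48, 0.029, 0.249], [0.481, 0.03, 0.243], [0.482, 0.029, 0.25], [0.482, 0.031, 0.249]]
z 0.25 271 xmin [0.47756571 0.48793107 0.48804825] [[0.478, 0.028, 0.251], [0.488, 0.025, 0.251], [0.488, 0.023,
[... 466 characters left out ...]
[0.41659742 0.41723215 0.41746554] [[0.417, -0.158, 0.073], [0.417, -0.172, 0.07], [0.417, -0.154, 0.071], [0.418, -0.171, 0.073]]
z 0.1 985 xmin [0.51263167 0.51274442 0.51278246] [[0.513, 0.06, 0.119], [0.513, 0.041, 0.129], [0.513, 0.051, 0.116], [0.513, 0.059, 0.109]]
z 0.15 578 xmin [0.49603144 0.49713844 0.49722038] [[0.496, 0.03, 0.199], [0.497, 0.035, 0.198], [0.497, 0.016, 0.194], [0.497, 0.017, 0.197]]
z 0.2 615 xmin [0.4769013  0.47808646 0.47947842] [[0.477, 0.024, 0.244], [0.478, 0.026, 0.245], [0.479, 0.028, 0.248], [0.48, 0.023, 0.234]]
z 0.25 296 xmin [0.48189157 0.48738628 0.49102047] [[0.482, 0.032, 0.25], [0.487, 0.025, 0.253], [0.491, 0.029, 0.251], [0.559, 0.043, 0.296]]
```

```bash
python3 - <<'E'
from h import *
g=wld([-.05,.064,.0095]); print("tube axis mid",g)
f=wld([-.05+.0095*np.tan(s30),.064,0]); print("face under",f, "N",Nb)
st=status.state(); print(st["tool_pos"],st["time"], "tcp delta", f+[0,0,.008]-st["tool_pos"])
print("knobs",wld([.05,.0475,.027]),wld([.05,-.0475,.027]),"fence grip",wld([-.045,-.006,.016]))
for c in ("top","side"):
    d=np.load(f"{c}0.npy"); P=cloud(c,d)
    k=(P[...,2]>.085)&(P[...,1]>-.19)&(P[...,1]<.0)&(P[...,0]<.62)&(P[...,0]>.4)&(d>0); q=P[k]
    for y0 in np.arange(-.18,0,.02):
        w=q[abs(q[:,1]-y0)<.01]; 
        if len(w): i=w[:,0].argmin(); print(c,round(y0,2),len(w),np.round(w[i],3))
    r=outline_of(c,"mat") if 0 else 0
E
```

```text
tube axis mid [0.49901251 0.3582599  0.05322724]
face under [0.50849675 0.35771304 0.04774241] N [-0.49917091  0.02878201  0.8660254 ]
[0.20890844 0.58902572 0.23131902] 2.0 tcp delta [ 0.29958831 -0.23131268 -0.1755766 ]
knobs [0.57578615 0.33730576 0.11838269] [0.57031756 0.24246328 0.11838269] fence grip [0.49606136 0.2883138  0.06135641]
top -0.08 14 [ 0.597 -0.076  0.294]
top -0.06 117 [ 0.598 -0.067  0.279]
top -0.04 113 [ 0.569 -0.037  0.292]
top -0.02 201 [ 0.502 -0.023  0.234]
side -0.08 13 [ 0.595 -0.077  0.29 ]
side -0.06 55 [ 0.597 -0.069  0.283]
side -0.04 132 [ 0.567 -0.034  0.292]
side -0.02 576 [ 0.502 -0.02   0.23 ]
```

play_rows:
  deltas:
    - [[0.06,-0.048,0],0.06]
    - [[0.11,-0.09,0],0.12]
    - [[0.16,-0.13,0],0.18]
    - [[0.21,-0.17,0],0.24]
    - [[0.26,-0.21,-0.02],0.283]
  grip: 0.2

```text
time: 2.62
tool_pos: [0.4528, 0.3928, 0.2186]
tool_rot: [0.002, 0.028, 1.0, 0.001]
contact_force: [-0.3, 0.2, 0.3]
gripper_width: 0.603
```

play_rows:
  deltas:
    - [[0.03,-0.021,-0.04],0]
    - [[0.03,-0.021,-0.08],0]
    - [[0.03,-0.021,-0.11],0]
    - [[0.03,-0.021,-0.11],0]

```text
time: 3.12
tool_pos: [0.4787, 0.3713, 0.1036]
tool_rot: [-0.003, 0.029, 1.0, -0.002]
contact_force: [-0.3, 0.8, 0.3]
gripper_width: 0.602
```

```bash
python3 - <<'E'
from h import *
print(status.state()["tool_pos"],status.state()["time"])
im,d=grab_frame("top"); cv2.imwrite("pics/top1.png",cv2.resize(im[160:290,230:400],None,fx=4,fy=4,interpolation=cv2.INTER_CUBIC))
im,d=grab_frame("side"); cv2.imwrite("pics/side1.png",cv2.resize(im[100:260,210:400],None,fx=4,fy=4,interpolation=cv2.INTER_CUBIC))
print(status.state()["tool_pos"],status.state()["time"])
E
```

```text
[0.47871286 0.37130484 0.10357109] 3.125
[0.48101296 0.37303689 0.10787128] 3.225
```

View pics/side1.png

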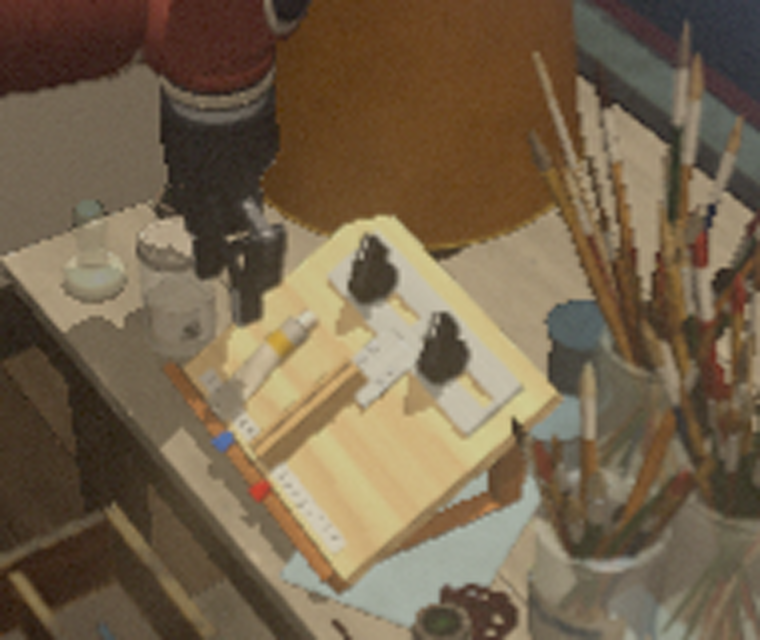

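View pics/top1.png

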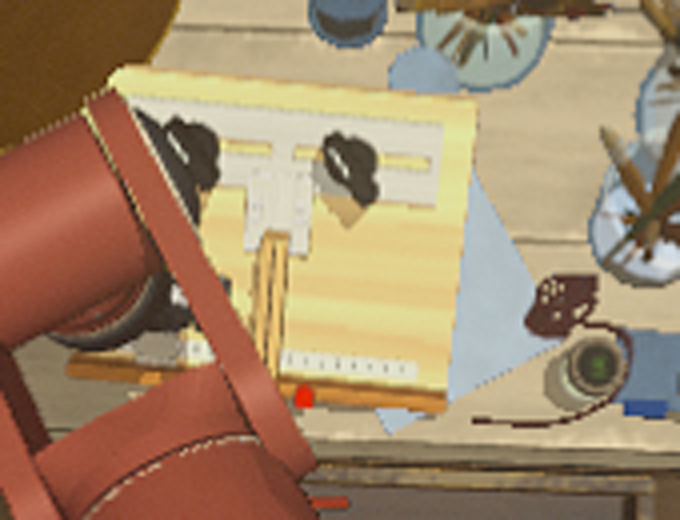

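play_rows:
  deltas:
    - [[0.018,-0.015,0],0]
    - [[0.018,-0.015,-0.02],0]
    - [[0.018,-0.015,-0.02],0]

```text
time: 3.6
tool_pos: [0.4976, 0.3567, 0.0848]
tool_rot: [-0.002, 0.029, 1.0, -0.001]
contact_force: [-0.2, 0.5, -0.1]
gripper_width: 0.6
```

play_rows:
  deltas:
    - [[0.001,0.001,-0.017],0]
    - [[0.001,0.001,-0.03],0]
    - [[0.001,0.001,-0.033],0]
    - [[0.001,0.001,-0.033],0]

```text
time: 4.1
tool_pos: [0.4993, 0.3587, 0.0534]
tool_rot: [-0.0, 0.029, 1.0, -0.0]
contact_force: [-0.8, 0.3, 0.2]
gripper_width: 0.601
```

play_rows:
  deltas:
    - [[0,0,-0.003],0]
    - [[0,0,-0.003],0]
    - [[0,0,-0.003],0]
    - [[0,0,-0.003],0]
    - [[0,0,-0.003],0]
  grip: -1

```text
time: 4.72
tool_pos: [0.5, 0.3589, 0.0515]
tool_rot: [0.0, 0.029, 1.0, 0.0]
contact_force: [0.1, 0.3, 3.2]
gripper_width: 0.226
```

play_rows:
  deltas:
    - [[0,0,0],0]
    - [[0,0,0.012],0]
    - [[0,0,0.025],0]
    - [[0,0,0.04],0]
    - [[0,0,0.05],0]

```text
time: 5.35
tool_pos: [0.5002, 0.359, 0.1027]
tool_rot: [0.001, 0.029, 1.0, 0.0]
contact_force: [-0.3, 0.2, -0.8]
gripper_width: 0.225
```

```bash
python3 - <<'E'
from h import *
print(status.state())
im,d=grab_frame("side"); cv2.imwrite("pics/side2.png",cv2.resize(im[100:260,210:400],None,fx=4,fy=4,interpolation=cv2.INTER_CUBIC))
E
```

```text
{'time': 5.35, 'joint_pos': array([ 5.01711578e-01,  1.39879542e-01,  1.74252769e+00,  3.40086898e-06,
        1.25726261e+00, -1.01131939e+00]), 'joint_vel': array([-0.00016451, -0.08510237, -0.03672837, -0.0002821 ,  0.13308313,
       -0.00041574]), 'joint_efforts': array([ 2.00783182e-02, -3.99332535e+01, -3.40393746e+01, -2.35074949e-04,
       -8.22022604e-02, -2.46936048e-05]), 'tool_pos': array([0.50016869, 0.35898675, 0.10265393]), 'tool_rot': array([8.28400420e-04, 2.88791758e-02, 9.99582447e-01, 4.87911391e-04]), 'contact_force': array([-0.28419538,  0.1850686 , -0.79680191]), 'ft_torque': array([ 0.03440798, -0.07160848,  0.00042681]), 'gripper_width': 0.22485249105871852}
```

View pics/side2.png

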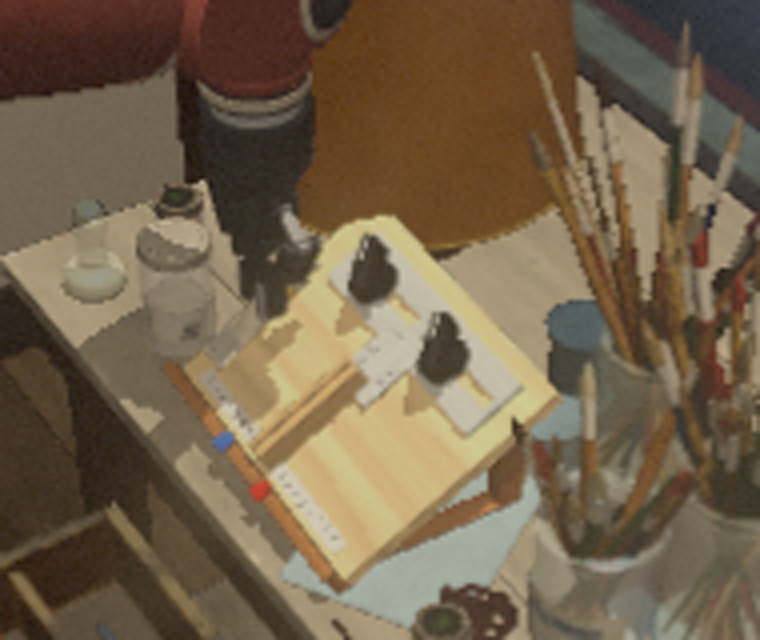

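play_rows:
  deltas:
    - [[-0.03,-0.01,0.05],0]
    - [[-0.06,-0.03,0.09],0]
    - [[-0.09,-0.07,0.1],-0.1]
    - [[-0.1,-0.12,0.1],-0.25]
    - [[-0.1,-0.175,0.1],-0.4]

```text
time: 6.02
tool_pos: [0.3988, 0.1827, 0.2013]
tool_rot: [0.001, 0.228, 0.974, 0.0]
contact_force: [1.1, -0.7, 0.1]
gripper_width: 0.224
```

play_rows:
  deltas:
    - [[0,-0.055,0],-0.18]
    - [[0,-0.11,0],-0.36]
    - [[0,-0.165,0],-0.54]
    - [[0,-0.215,0],-0.72]
    - [[0,-0.265,0],-0.9]

```text
time: 6.65
tool_pos: [0.3993, -0.083, 0.2011]
tool_rot: [0.001, 0.63, 0.776, 0.0]
contact_force: [1.3, -0.0, 0.1]
gripper_width: 0.223
```

play_rows:
  deltas:
    - [[0,0,0],-0.1]
    - [[0,0,0],-0.2]
    - [[0,0,0],-0.2]

```text
time: 7.02
tool_pos: [0.3995, -0.0815, 0.2009]
tool_rot: [-0.0, 0.702, 0.712, 0.0]
contact_force: [0.3, 0.1, -1.0]
gripper_width: 0.22
```

play_rows:
  deltas:
    - [[0.05,-0.003,-0.03],0]
    - [[0.098,-0.003,-0.07],0]
    - [[0.098,-0.003,-0.11],0]
    - [[0.098,-0.003,-0.135],0]
    - [[0.098,-0.003,-0.14],0]

```text
time: 7.65
tool_pos: [0.496, -0.0835, 0.0586]
tool_rot: [-0.002, 0.702, 0.712, -0.001]
contact_force: [0.0, 0.0, -0.7]
gripper_width: 0.223
```

```bash
python3 - <<'E'
from h import *
print(status.state()["contact_force"])
im,d=grab_frame("side"); cv2.imwrite("pics/side3.png",cv2.resize(im[220:350,290:450],None,fx=4,fy=4,interpolation=cv2.INTER_CUBIC))
im,d=grab_frame("top"); cv2.imwrite("pics/top3.png",cv2.resize(im[180:310,360:520],None,fx=4,fy=4,interpolation=cv2.INTER_CUBIC))
print(status.state()["tool_pos"])
E
```

```text
[ 0.02281164  0.02624855 -0.74247229]
[ 0.49756365 -0.08413889  0.06092236]
```

View pics/side3.png

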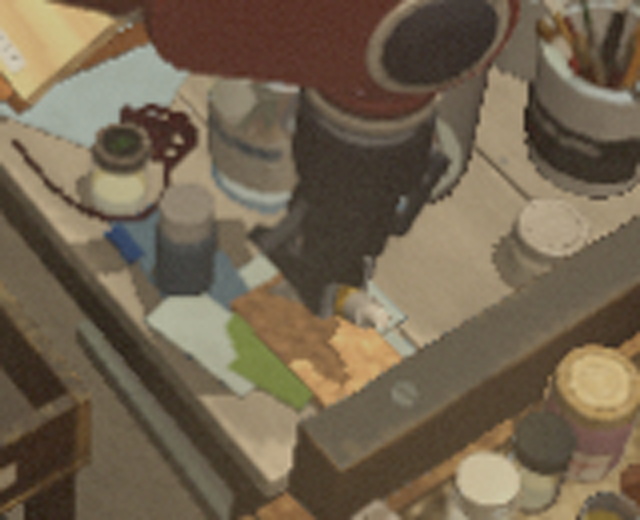

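View pics/top3.png

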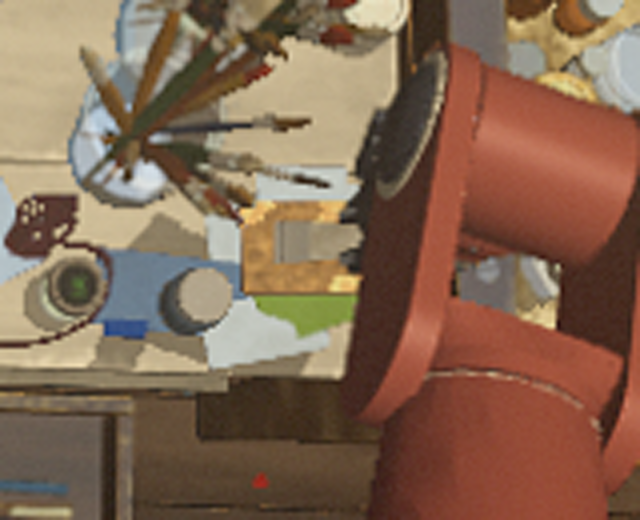

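play_rows:
  deltas:
    - [[0,0,-0.01],0]
    - [[0,0,-0.016],0]
    - [[0,0,-0.02],0]
    - [[0,0,-0.023],0]

```text
time: 8.25
tool_pos: [0.4983, -0.0851, 0.0388]
tool_rot: [0.001, 0.702, 0.712, -0.0]
contact_force: [-1.1, -1.8, 5.4]
gripper_width: 0.223
```

play_rows:
  deltas:
    - [[0,0,-0.003],0]
    - [[0,0,-0.006],0]
    - [[0,0,-0.009],0]
    - [[0,0,-0.012],0]

```text
time: 8.75
tool_pos: [0.5005, -0.0863, 0.0288]
tool_rot: [0.003, 0.702, 0.712, 0.001]
contact_force: [-1.3, -4.8, 9.2]
gripper_width: 0.222
```

play_rows:
  deltas:
    - [[0,0,-0.003],0]
    - [[0,0,-0.005],0]
    - [[0,0,-0.007],0]
    - [[0,0,-0.007],0]

```text
time: 9.25
tool_pos: [0.5002, -0.0859, 0.0212]
tool_rot: [0.003, 0.703, 0.712, 0.001]
contact_force: [1.1, -3.3, 7.1]
gripper_width: 0.224
```

```bash
python3 - <<'E'
from h import *
print(status.state()["contact_force"])
im,d=grab_frame("side"); cv2.imwrite("pics/side4.png",cv2.resize(im[240:340,310:430],None,fx=5,fy=5,interpolation=cv2.INTER_CUBIC))
print(status.state()["tool_pos"])
E
```

```text
[ 1.12094593 -3.26783126  7.09588786]
[ 0.50020448 -0.08584508  0.02125753]
```

View pics/side4.png

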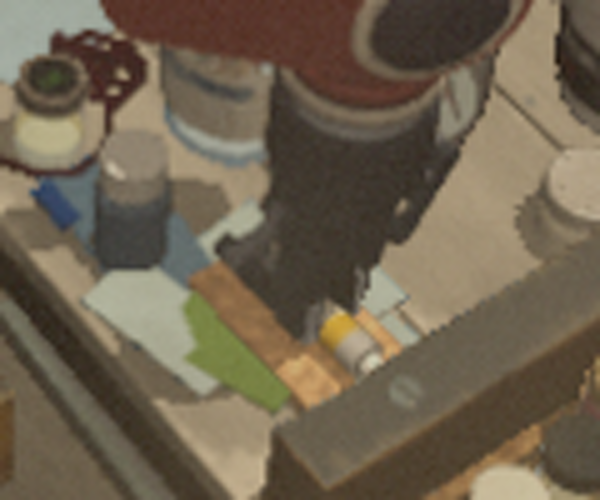

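play_rows:
  deltas:
    - [[0,0,-0.002],0]
    - [[0,0,-0.003],0]
    - [[0,0,-0.003],0]

```text
time: 9.68
tool_pos: [0.5004, -0.0861, 0.0185]
tool_rot: [0.003, 0.703, 0.712, 0.001]
contact_force: [-0.9, -4.6, 9.3]
gripper_width: 0.222
```

play_rows:
  deltas:
    - [[0,0,0],0]
    - [[0,0,0],0]
    - [[0,0,0],0]
  grip: 0.1

```text
time: 10.05
tool_pos: [0.497, -0.084, 0.0153]
tool_rot: [-0.001, 0.702, 0.712, -0.0]
contact_force: [0.3, -0.2, 0.3]
gripper_width: 0.551
```

play_rows:
  deltas:
    - [[0,0,0.01],0]
    - [[0,0,0.04],0]
    - [[0,0,0.08],0]
    - [[-0.04,0,0.13],0]
    - [[-0.09,0,0.16],0]

```text
time: 10.68
tool_pos: [0.4079, -0.0846, 0.1795]
tool_rot: [0.002, 0.702, 0.712, 0.001]
contact_force: [-0.0, 0.3, 2.0]
gripper_width: 0.551
```

play_rows:
  deltas:
    - [[0,0.06,0],0.18]
    - [[0,0.12,0],0.36]
    - [[0,0.18,0],0.54]
    - [[0,0.23,0],0.72]
    - [[0,0.28,0],0.9]
  grip: 0

```text
time: 11.3
tool_pos: [0.4073, 0.1976, 0.1767]
tool_rot: [0.001, 0.32, 0.947, 0.0]
contact_force: [0.5, 1.0, -0.5]
gripper_width: 0.498
```

```bash
python3 - <<'E'
from h import *
for c in ("side","top"):
    im,d=grab_frame(c); P=cloud(c,d); x=im[220:340,290:470] if c=="side" else im[180:280,360:500]
    cv2.imwrite(f"pics/{c}5.png",cv2.resize(x,None,fx=4,fy=4,interpolation=cv2.INTER_CUBIC))
    k=(P[...,2]>.02)&(P[...,2]<.045)&(abs(P[...,0]-.5)<.03)&(abs(P[...,1]+.085)<.06)&(d>0); q=P[k]
    print(c,k.sum(),q.mean(0),q.min(0),q.max(0))
    for y0 in np.arange(-.13,-.03,.02):
        w=q[abs(q[:,1]-y0)<.01]
        if len(w): print(round(y0,2),len(w),np.round([w[:,0].mean(),w[:,2].max(),np.median(w[:,2])],4))
    k=(P[...,2]>.008)&(P[...,2]<.016)&(abs(P[...,0]-.5)<.045)&(abs(P[...,1]+.085)<.07)&(d>0); q=P[k]; print("mat",np.percentile(q,[2,98],axis=0))
print(status.state()["tool_pos"],status.state()["time"])
E
```

```text
side 182 [ 0.4974822  -0.09411958  0.02654839] [ 0.4865092  -0.12351907  0.02001045] [ 0.50969514 -0.05640538  0.03413653]
-0.13 12 [0.4988 0.0336 0.0266]
-0.11 65 [0.4974 0.0341 0.0287]
-0.09 59 [0.4969 0.0316 0.0269]
-0.07 43 [0.4978 0.0276 0.0228]
-0.05 3 [0.5009 0.0215 0.021 ]
mat [[ 0.45668501 -0.1150513   0.00838005]
 [ 0.54325877 -0.02248704  0.01562638]]
top 196 [ 0.49976072 -0.09855383  0.02629618] [ 0.47579028 -0.14489676  0.02002191] [ 0.5226406  -0.03367843  0.04072218]
-0.13 25 [0.5004 0.0298 0.0261]
-0.11 61 [0.4992 0.0358 0.0293]
-0.09 65 [0.5004 0.0318 0.0263]
-0.07 36 [0.4996 0.0275 0.0225]
-0.05 2 [0.4998 0.0209 0.0206]
mat [[ 0.45676529 -0.14572966  0.00828656]
 [ 0.54051851 -0.02578266  0.01566437]]
[0.40693965 0.19937061 0.17661781] 11.4
```

View pics/side5.png

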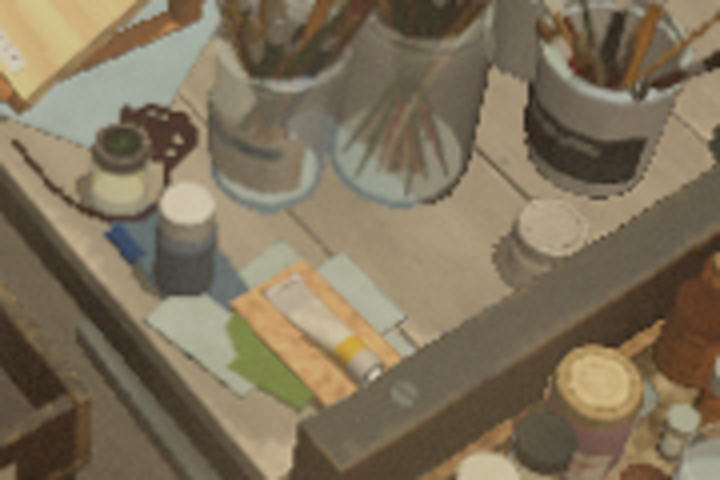

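play_rows:
  deltas:
    - [[0.02,0.03,0],0.18]
    - [[0.05,0.06,0],0.36]
    - [[0.08,0.089,-0.02],0.5]
    - [[0.089,0.089,-0.05],0.594]
    - [[0.089,0.089,-0.08],0.594]

```text
time: 12.02
tool_pos: [0.4977, 0.2844, 0.0956]
tool_rot: [0.0, 0.032, 0.999, 0.0]
contact_force: [-0.3, -0.0, -0.2]
gripper_width: 0.497
```

play_rows:
  deltas:
    - [[0,0,0],0]
    - [[0,0,-0.005],0]

```text
time: 12.28
tool_pos: [0.4977, 0.2847, 0.0927]
tool_rot: [0.001, 0.032, 0.999, 0.001]
contact_force: [-0.5, -0.2, 0.9]
gripper_width: 0.505
```

```bash
python3 - <<'E'
from h import *
print(status.state()["tool_pos"])
im,d=grab_frame("side"); cv2.imwrite("pics/side6.png",cv2.resize(im[130:270,230:380],None,fx=5,fy=5,interpolation=cv2.INTER_CUBIC))
print(status.state()["tool_pos"])
E
```

```text
[0.49770318 0.284735   0.09267192]
[0.49738427 0.28464699 0.09207054]
```

View pics/side6.png

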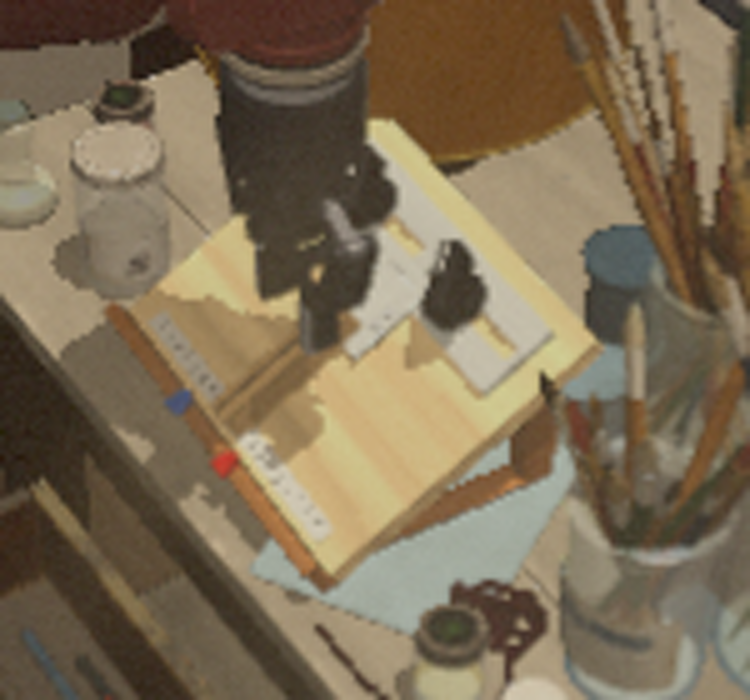

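play_rows:
  deltas:
    - [[-0.001,0.003,-0.015],0]
    - [[-0.001,0.003,-0.028],0]
    - [[-0.001,0.003,-0.037],0]
    - [[-0.001,0.003,-0.041],0]
    - [[-0.001,0.003,-0.041],0]

```text
time: 12.95
tool_pos: [0.4954, 0.2876, 0.0494]
tool_rot: [-0.0, 0.032, 0.999, -0.0]
contact_force: [0.2, -0.5, -0.2]
gripper_width: 0.5
```

play_rows:
  deltas:
    - [[0,0,0],0]
    - [[0,0,0],0]
    - [[0,0,0],0]
    - [[0,0,0],0]
  grip: -1

```text
time: 13.45
tool_pos: [0.496, 0.288, 0.0506]
tool_rot: [0.0, 0.032, 0.999, 0.0]
contact_force: [-0.9, 1.2, 3.9]
gripper_width: 0.174
```

play_rows:
  deltas:
    - [[-0.0004,-0.006,0],0]
    - [[-0.0007,-0.012,0],0]
    - [[-0.001,-0.018,0],0]
    - [[-0.0014,-0.0245,0],0]
    - [[-0.0014,-0.0245,0],0]

```text
time: 14.08
tool_pos: [0.4945, 0.2624, 0.0506]
tool_rot: [0.0, 0.032, 0.999, -0.0]
contact_force: [-2.3, -0.3, 6.9]
gripper_width: 0.176
```

```bash
python3 - <<'E'
from h import *
for c in ("side","top"):
    im,d=grab_frame(c); np.save(c+"7.npy",d); np.save(c+"7im.npy",im)
    x=im[190:240,250:310] if c=="side" else im[220:270,270:330]
    cv2.imwrite(f"pics/{c}7.png",cv2.resize(x,None,fx=10,fy=10,interpolation=cv2.INTER_CUBIC))
s=status.state(); print(s["tool_pos"],s["contact_force"],s["time"],loc(s["tool_pos"]))
E
```

```text
[0.49451394 0.26236692 0.05058741] [-1.33032659 -0.80145348  6.52688322] 14.175 [-0.05042888 -0.03199293  0.0066994 ]
```

View pics/side7.png

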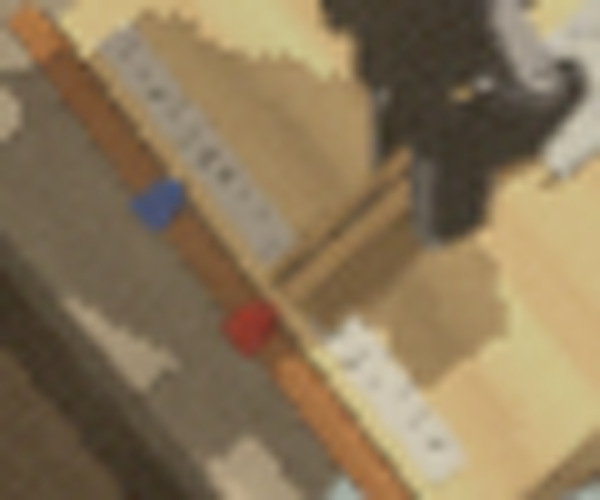

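View pics/top7.png

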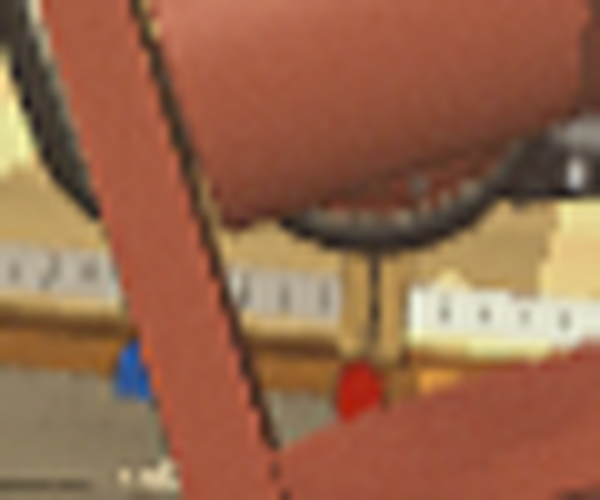

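```bash
cat > meas.py <<'E'
from h import *
from scipy.ndimage import map_coordinates
def ray_n(c,uv,n):
    uv=np.asarray(uv,float).reshape(-1,2)
    A=world(c,uv,np.full(len(uv),.5)); B=world(c,uv,np.full(len(uv),1.5)); a=loc(A);b=loc(B)
    t=(n-a[:,2])/(b[:,2]-a[:,2]); return a+(b-a)*t[:,None]
def red(c,im,ctr,r=6,n=.018,ch=2):
    f=im.astype(float); o=[i for i in range(3) if i!=ch]
    w=f[...,ch]-np.maximum(f[...,o[0]],f[...,o[1]])
    v,u=np.mgrid[0:400,0:640]; w=w*((abs(u-ctr[0])<r)&(abs(v-ctr[1])<r))
    thr=.45*w.max(); w=np.clip(w-thr,0,None)
    p=np.array([(w*u).sum(),(w*v).sum()])/w.sum(); return p,w
def line(c,im,y0,us,n=.026,half=.006):
    g=cv2.cvtColor(im,cv2.COLOR_BGR2GRAY).astype(float)
    out=[]
    ys=np.arange(y0-.012,y0+.012,.0005)
    for u in us:
        P=pix(c,wld(np.c_[np.full_like(ys,u),ys,np.full_like(ys,n)]))
        out.append(map_coordinates(g,[P[:,1],P[:,0]],order=1))
    return ys,np.array(out)
E
python3 - <<'E'
from meas import *
for k in ("0","7"):
  for c,ctr in (("top",(305.5,259)),("side",(274.8,222.5))):
    im=np.load(f"{c}{k}im.npy"); p,w=red(c,im,ctr); 
    print(k,c,"red",p,[np.round(ray_n(c,p,n)[0],4).tolist() for n in (.014,.018,.022)])
  for c in ("top","side"):
    im=np.load(f"{c}{k}im.npy"); y0=-.006 if k=="0" else -.032
    us=np.arange(-.09,-.069,.004); ys,p=line(c,im,y0,us); m=p.mean(0)
    print(k,c,"line profile",[(round(a*1000,1),int(b)) for a,b in zip(ys[::2],m[::2])])
E
```

```text
0 top red [305.52910548 258.95337273] [[-0.1094, -0.0307, 0.014], [-0.1075, -0.0309, 0.018], [-0.1056, -0.031, 0.022]]
0 side red [274.51957214 221.99431042] [[-0.1077, -0.0245, 0.014], [-0.1072, -0.0277, 0.018], [-0.1067, -0.031, 0.022]]
0 top line profile [(np.float64(-18.0), 203), (np.float64(-17.0), 199), (np.float64(-16.0), 191), (np.float64(-15.0), 171), (np.float64(-14.0), 154), (np.float64(-13.0), 155), (np.float64(-12.0), 174), (np.float64(-11.0), 190), (np.float64(-10.0), 192), (np.float64(-9.0), 192), (np.float64(-8.0), 181), (np.float64(-7.0), 152), (np.float64(-6.0), 124), (np.float64(-5.0), 132), (np.float64(-4.0), 159), (np.float64(-3.0), 181), (np.float64(-2.0), 187), (np.float64(-1.0), 189), (np.float64(0.0), 185), (np.float64(1.0), 175), (np.float64(2.0), 159), (np.float64(3.0), 153), (np.float64(4.0), 155), (np.float64(5.0), 169)]
0 side line profile [(np.float64(-18.0), 116), (np.float64(-17.0), 116), (np.float64(-16.0), 117), (np.float64(-15.0), 118), (np.float64(-14.0), 123), (np.float64(-13.0), 130), (np.float64(-12.0), 140), (np.float64(-11.0), 150), (np.float
[... 1209 characters left out ...]
), 157), (np.float64(-22.0), 154), (np.float64(-21.0), 150)]
7 side line profile [(np.float64(-44.0), 99), (np.float64(-43.0), 99), (np.float64(-42.0), 99), (np.float64(-41.0), 102), (np.float64(-40.0), 106), (np.float64(-39.0), 111), (np.float64(-38.0), 116), (np.float64(-37.0), 119), (np.float64(-36.0), 121), (np.float64(-35.0), 122), (np.float64(-34.0), 122), (np.float64(-33.0), 117), (np.float64(-32.0), 110), (np.float64(-31.0), 103), (np.float64(-30.0), 98), (np.float64(-29.0), 97), (np.float64(-28.0), 102), (np.float64(-27.0), 108), (np.float64(-26.0), 114), (np.float64(-25.0), 119), (np.float64(-24.0), 122), (np.float64(-23.0), 125), (np.float64(-22.0), 128), (np.float64(-21.0), 130)]
```

play_rows:
  deltas:
    - [[0,0.001,0],0]
    - [[0,0.0012,0],0]
    - [[0,0.0012,0],0]

```text
time: 14.55
tool_pos: [0.4946, 0.2632, 0.0506]
tool_rot: [0.0, 0.032, 0.999, -0.001]
contact_force: [-2.3, -1.9, 7.4]
gripper_width: 0.168
```

play_rows:
  deltas:
    - [[0,0,0],0]
    - [[0,0,0],0]
    - [[0,0,0],0]
  grip: 0

```text
time: 14.92
tool_pos: [0.4938, 0.264, 0.0492]
tool_rot: [-0.0, 0.032, 0.999, -0.0]
contact_force: [1.4, -0.1, 0.5]
gripper_width: 0.498
```

play_rows:
  deltas:
    - [[0,0,0.03],0]
    - [[0,0,0.08],0]
    - [[-0.02,0,0.12],0]
    - [[-0.08,0,0.15],0]
    - [[-0.12,0.0,0.15],0]

```text
time: 15.55
tool_pos: [0.3741, 0.2649, 0.2028]
tool_rot: [0.002, 0.032, 0.999, 0.001]
contact_force: [0.7, 0.4, -0.5]
gripper_width: 0.499
```

```bash
python3 - <<'E'
from meas import *
for c in ("side","top"):
    im,d=grab_frame(c); np.save(c+"8.npy",d); np.save(c+"8im.npy",im)
    x=im[150:240,250:350] if c=="side" else im[170:270,240:355]
    cv2.imwrite(f"pics/{c}8.png",cv2.resize(x,None,fx=6,fy=6,interpolation=cv2.INTER_CUBIC))
    p,w=red(c,im,(305.5,259) if c=="top" else (274.8,222.5)); print(c,"red",p,[np.round(ray_n(c,p,n)[0],4).tolist() for n in (.014,.018,.022)])
    p,w=red(c,im,(283.7,257) if c=="top" else (266,210),ch=0); print(c,"blue",p,[np.round(ray_n(c,p,n)[0],4).tolist() for n in (.014,.018,.022)])
    for u0 in (-.085,-.075,-.06,-.04,-.02):
        ys,q=line(c,im,-.0315,[u0-.003,u0,u0+.003]); m=q.mean(0); i=np.argmin(m[10:-10])+10; w=m[i-6:i+7].max()-m[i-6:i+7]; print(u0,ys[i],(w*ys[i-6:i+7]).sum()/w.sum())
s=status.state(); print(s["tool_pos"],s["time"],s["tool_rot"])
E
```

```text
side red [274.52941176 222.01908397] [[-0.1077, -0.0246, 0.014], [-0.1072, -0.0278, 0.018], [-0.1067, -0.0311, 0.022]]
side blue [265.40441176 209.84264706] [[-0.1075, 0.0301, 0.014], [-0.107, 0.0267, 0.018], [-0.1065, 0.0232, 0.022]]
-0.085 -0.028999999999999984 -0.02877460715924442
-0.075 -0.027999999999999983 -0.02826323450361894
-0.06 -0.03849999999999999 -0.03963855598941274
-0.04 -0.03849999999999999 -0.03970603975260962
-0.02 -0.028499999999999984 -0.02845254005128586
top red [305.78919903 259.56213592] [[-0.111, -0.0315, 0.014], [-0.1091, -0.0316, 0.018], [-0.1071, -0.0318, 0.022]]
top blue [283.58595989 256.59598854] [[-0.1088, 0.0246, 0.014], [-0.1069, 0.0243, 0.018], [-0.1049, 0.0239, 0.022]]
-0.085 -0.030499999999999985 -0.03098631850812767
-0.075 -0.03249999999999999 -0.03256202523908228
-0.06 -0.031499999999999986 -0.03144439997722982
-0.04 -0.03249999999999999 -0.03213824938664996
-0.02 -0.030999999999999986 -0.03155727609843104
[0.37144868 0.26456716 0.20010268] 15.65 [2.05755489e-04 3.07273446e-02 9.99527725e-01 3.38281558e-04]
```

View pics/top8.png

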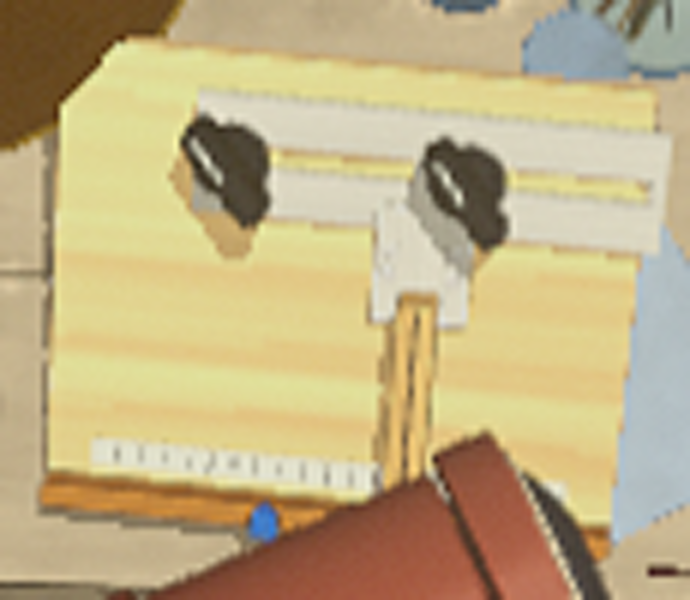

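View pics/side8.png

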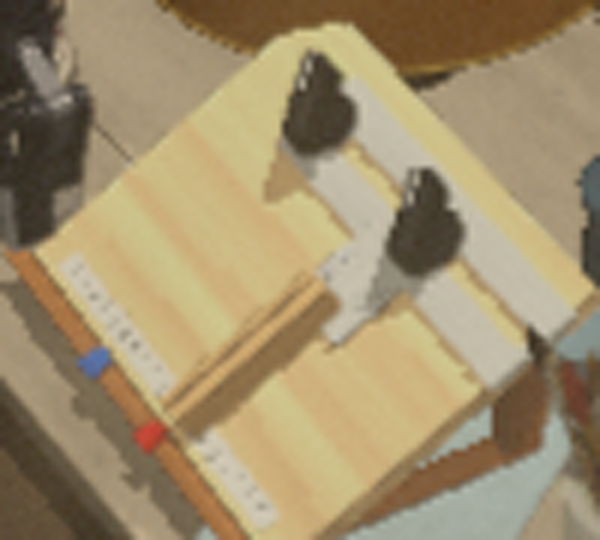

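play_rows:
  deltas:
    - [[0.04,-0.005,0],0.17]
    - [[0.09,-0.01,0],0.34]
    - [[0.14,-0.015,0],0.5]
    - [[0.18,-0.022,0],0.65]
    - [[0.197,-0.022,-0.02],0.755]
  grip: 0.1

```text
time: 16.27
tool_pos: [0.575, 0.2416, 0.1808]
tool_rot: [0.002, -0.34, 0.941, -0.0]
contact_force: [-0.4, 0.2, -0.3]
gripper_width: 0.546
```

play_rows:
  deltas:
    - [[0,0,-0.02],0]
    - [[0,0,-0.03],0]
    - [[0,0,-0.03],0]

```text
time: 16.65
tool_pos: [0.5697, 0.2423, 0.1483]
tool_rot: [-0.001, -0.339, 0.941, 0.0]
contact_force: [-0.8, 0.6, -0.6]
gripper_width: 0.55
```

```bash
python3 - <<'E'
from h import *
im,d=grab_frame("side"); cv2.imwrite("pics/side9.png",cv2.resize(im[120:240,250:370],None,fx=5,fy=5,interpolation=cv2.INTER_CUBIC))
s=status.state();print(s["tool_pos"],s["tool_rot"],2*np.arctan2(s["tool_rot"][2],s["tool_rot"][1])-np.pi/2)
E
```

```text
[0.57039741 0.24256453 0.14957227] [-3.48810200e-04 -3.38762718e-01  9.40871775e-01  4.25515392e-05] 2.2619994664046468
```

View pics/side9.png

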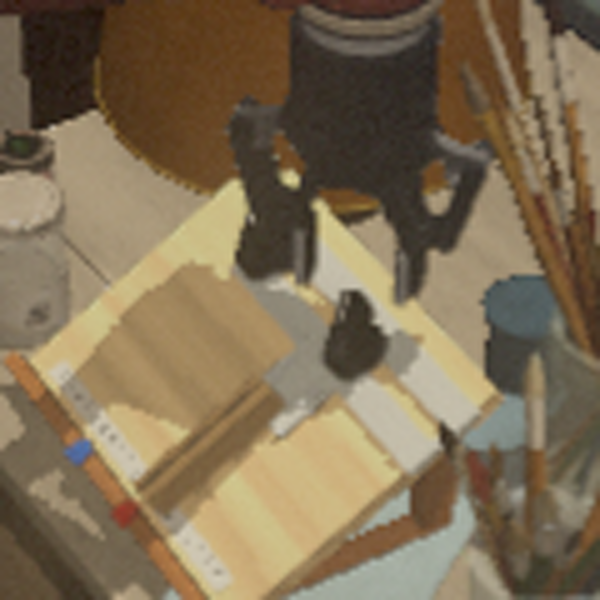

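play_rows:
  deltas:
    - [[-0.001,0,-0.015],0]
    - [[-0.001,0,-0.027],0]
    - [[-0.001,0,-0.035],0]
    - [[-0.001,0,-0.035],0]

```text
time: 17.2
tool_pos: [0.5695, 0.2421, 0.1136]
tool_rot: [-0.001, -0.339, 0.941, 0.0]
contact_force: [0.5, 0.2, 0.2]
gripper_width: 0.548
```

play_rows:
  deltas:
    - [[0,0,0],0]
    - [[0,0,0],0]
    - [[0,0,0],0]
    - [[0,0,0],0]
  grip: -1

```text
time: 17.7
tool_pos: [0.5684, 0.2451, 0.1159]
tool_rot: [-0.001, -0.339, 0.941, 0.003]
contact_force: [-8.9, 8.7, 4.4]
gripper_width: 0.173
```

play_rows:
  deltas:
    - [[0,0,0],-0.12]
    - [[0,0,0],-0.24]
    - [[0,0,0],-0.36]
    - [[0,0,0],-0.48]
    - [[0,0,0],-0.6]

```text
time: 18.32
tool_pos: [0.5681, 0.2438, 0.1173]
tool_rot: [-0.002, -0.044, 0.999, 0.001]
contact_force: [-14.3, 1.9, 11.5]
gripper_width: 0.137
```

play_rows:
  deltas:
    - [[0,0,0],-0.12]
    - [[0,0,0],-0.24]
    - [[0,0,0],-0.36]
    - [[0,0,0],-0.48]
    - [[0,0,0],-0.5]

```text
time: 18.95
tool_pos: [0.5686, 0.2431, 0.1167]
tool_rot: [-0.002, 0.202, 0.979, 0.0]
contact_force: [-11.7, -2.9, 8.4]
gripper_width: 0.133
```

```bash
python3 - <<'E'
from h import *
s=status.state();print(s["tool_pos"],s["contact_force"],s["ft_torque"],2*np.arctan2(s["tool_rot"][2],s["tool_rot"][1])-np.pi/2,s["gripper_width"])
im,d=grab_frame("side"); cv2.imwrite("pics/side10.png",cv2.resize(im[120:240,250:370],None,fx=5,fy=5,interpolation=cv2.INTER_CUBIC))
E
```

```text
[0.56862892 0.24309975 0.11672486] [-11.70178459  -2.85028791   8.44161461] [0.74741504 1.35048702 0.90083538] 1.1633134353885781 0.13282058419373566
```

View pics/side10.png

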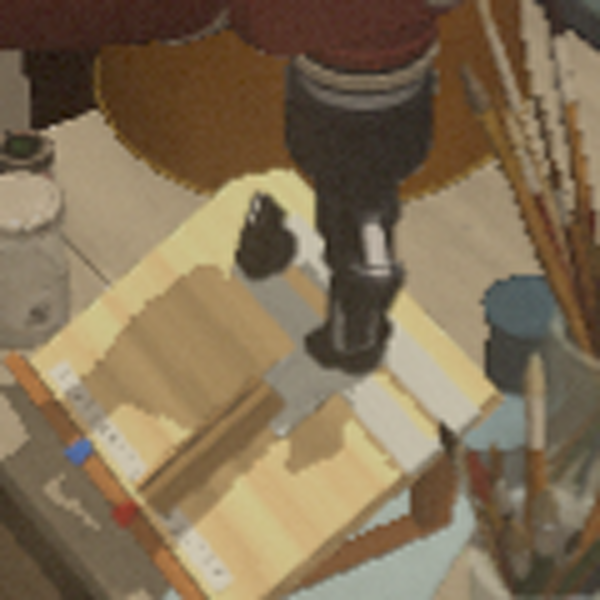

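play_rows:
  deltas:
    - [[0,0,0],-0.1]
    - [[0,0,0],-0.2]
    - [[0,0,0],-0.3]
    - [[0,0,0],-0.4]
    - [[0,0,0],-0.42]

```text
time: 19.62
tool_pos: [0.5671, 0.2426, 0.1179]
tool_rot: [-0.004, 0.402, 0.916, -0.002]
contact_force: [-20.1, -4.8, 19.0]
gripper_width: 0.135
```

```bash
python3 - <<'E'
from h import *
s=status.state();print(s["tool_pos"],s["contact_force"],s["ft_torque"],2*np.arctan2(s["tool_rot"][2],s["tool_rot"][1])-np.pi/2,s["gripper_width"])
E
```

```text
[0.56709844 0.24264389 0.11788677] [-20.13175162  -4.84038568  19.00764623] [0.09247951 2.9279786  0.71832813] 0.7433218758694493 0.13547307498661984
```

play_rows:
  deltas:
    - [[0,0,0],-0.06]
    - [[0,0,0],-0.06]

```text
time: 19.88
tool_pos: [0.5671, 0.2427, 0.1178]
tool_rot: [-0.004, 0.428, 0.904, -0.002]
contact_force: [-19.5, -4.9, 18.5]
gripper_width: 0.136
```

play_rows:
  deltas:
    - [[0,0,0],0]
    - [[0,0,0],0]
    - [[0,0,0.02],0]
    - [[0,0,0.05],0]
    - [[0,0,0.07],0]
  grip: 0.1

```text
time: 20.5
tool_pos: [0.5714, 0.2426, 0.1881]
tool_rot: [0.001, 0.43, 0.903, 0.001]
contact_force: [0.6, 0.7, -0.0]
gripper_width: 0.551
```

play_rows:
  deltas:
    - [[-0.06,0,0.01],0.18]
    - [[-0.12,0,0.01],0.36]
    - [[-0.18,0.0,0.01],0.54]
    - [[-0.22,0.0,0.01],0.72]
    - [[-0.22,0.0,0.01],0.8]

```text
time: 21.12
tool_pos: [0.3483, 0.2426, 0.1956]
tool_rot: [0.001, 0.042, 0.999, 0.0]
contact_force: [0.1, 0.4, -0.0]
gripper_width: 0.552
```

```bash
cat > kn.py <<'E'
from meas import *
import sys
k=sys.argv[1]
for c in ("side","top"):
    im,d=grab_frame(c); np.save(c+k+".npy",d); np.save(c+k+"im.npy",im); P=cloud(c,d); L=loc(P)
    x=im[150:240,250:350] if c=="side" else im[170:270,240:355]
    cv2.imwrite(f"pics/{c}{k}.png",cv2.resize(x,None,fx=6,fy=6,interpolation=cv2.INTER_CUBIC))
    for sg in (1,-1):
        m=(L[...,2]>.027)&(L[...,2]<.05)&(abs(L[...,0]-.05)<.04)&(abs(L[...,1]-sg*.0475)<.035)&(d>0)
        q=L[m]; w,v=np.linalg.eigh(np.cov(q[:,:2].T)); a=v[:,1]; a=a*np.sign(a[0])
        print(c,"knob",sg,m.sum(),"q",.7-np.arctan2(a[1],a[0]),"len",np.ptp(q[:,:2]@a), q.mean(0))
    for u0 in (-.085,-.075,-.02):
        ys,q=line(c,im,-.0315,[u0-.003,u0,u0+.003]); mm=q.mean(0); i=np.argmin(mm[10:-10])+10; w=mm[i-6:i+7].max()-mm[i-6:i+7]; print(u0,(w*ys[i-6:i+7]).sum()/w.sum())
    p,w=red(c,im,(305.5,259) if c=="top" else (274.8,222.5)); print(c,"red",p,ray_n(c,p,.018))
s=status.state(); print(s["tool_pos"],s["time"],2*np.arctan2(s["tool_rot"][2],s["tool_rot"][1])-np.pi/2)
E
python3 kn.py 11
```

```text
side knob 1 90 q 0.05848207395073335 len 0.045237102276600244 [0.04809448 0.04449657 0.03646087]
side knob -1 96 q 1.4051631835424983 len 0.04552886436707749 [ 0.04818624 -0.04985937  0.03689714]
-0.085 -0.0288268230359129
-0.075 -0.028262995193086497
-0.02 -0.028430437826863903
side red [274.5184321  222.00839944] [[-0.10721158 -0.02777456  0.018     ]]
top knob 1 120 q 0.024152300228719614 len 0.046688792655726015 [0.05063671 0.04689322 0.03747215]
top knob -1 117 q 1.3938349617979133 len 0.04499233393086876 [ 0.05090739 -0.04778979  0.03744126]
-0.085 -0.031363061747680124
-0.075 -0.03211275103392885
-0.02 -0.03159409732278777
top red [305.51904144 259.02322702] [[-0.10767553 -0.03085575  0.018     ]]
[0.35001769 0.24258455 0.19594744] 21.225 1.4825170360494786
```

View pics/top11.png

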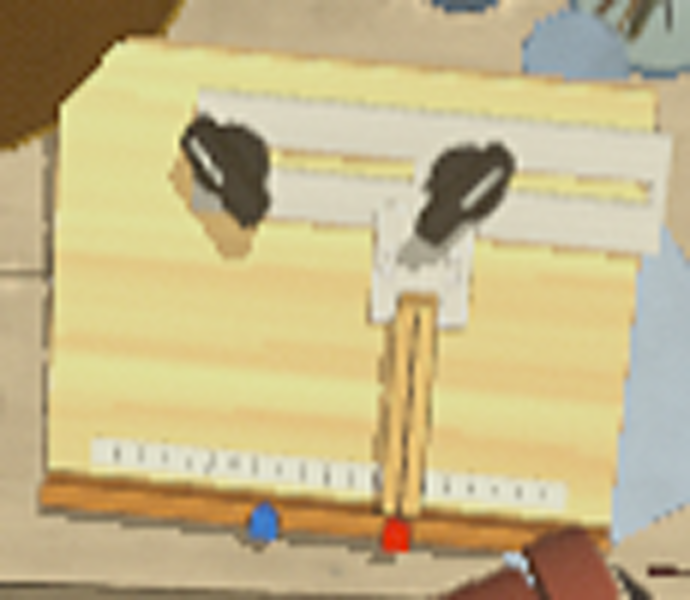

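View pics/side11.png

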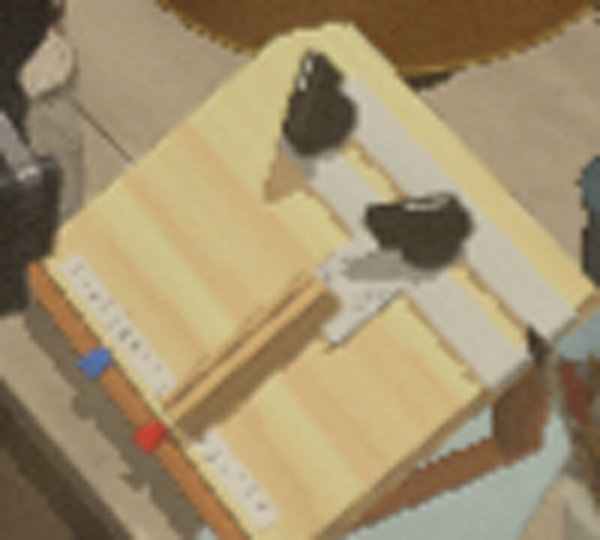

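```bash
python3 - <<'E'
from h import *
for c in ("top","side"):
    d=np.load(c+"0.npy"); P=cloud(c,d); q=P[(d>0)&(P[...,2]>.145)&(P[...,0]>.45)&(P[...,0]<.9)&(P[...,1]>.2)&(P[...,1]<.7)]
    r=np.hypot(q[:,0]-.575,q[:,1]-.337); i=np.argsort(r)[:4]; print(c,len(q),np.round(r[i],3),np.round(q[i],3).tolist())
E
```

```text
top 7462 [0.071 0.072 0.073 0.073] [[0.628, 0.385, 0.148], [0.622, 0.391, 0.151], [0.62, 0.394, 0.147], [0.626, 0.389, 0.153]]
side 6999 [0.07  0.07  0.071 0.071] [[0.62, 0.391, 0.153], [0.618, 0.393, 0.149], [0.624, 0.388, 0.171], [0.618, 0.393, 0.156]]
```

play_rows:
  deltas:
    - [[0.05,0.03,0],0.17]
    - [[0.1,0.06,0],0.34]
    - [[0.14,0.08,0],0.5]
    - [[0.17,0.09,0],0.65]
    - [[0.2,0.0945,0],0.78]
  grip: 0.1

```text
time: 21.85
tool_pos: [0.552, 0.3374, 0.1948]
tool_rot: [-0.0, -0.34, 0.94, 0.0]
contact_force: [0.1, 0.5, -0.3]
gripper_width: 0.548
```

```bash
python3 - <<'E'
from h import *
from scipy.spatial import cKDTree
def sh(c,d0):
    P=cloud(c,d0); return P[(d0>0)&(P[...,2]>.12)&(P[...,0]>.56)&(P[...,0]<.9)&(P[...,1]>.375)&(P[...,1]<.7)]
S=np.vstack([sh(c,np.load(c+"0.npy")) for c in ("top","side")])
T=cKDTree(S)
for z in np.arange(.12,.5,.04):
    k=S[abs(S[:,2]-z)<.02]
    if len(k): r=np.hypot(k[:,0]-.575,k[:,1]-.337); print("shade z",round(z,2),round(r.min(),3))
R=[]
for c in ("top","side"):
    im,d=grab_frame(c); d0=np.load(c+"0.npy"); P=cloud(c,d)
    m=(d>0)&(d0>0)&(d0-d>.03)&(P[...,0]>.3)&(P[...,2]>.15); R.append(P[m])
    cv2.imwrite(f"pics/{c}12.png",im)
R=np.vstack(R); dd,i=T.query(R); o=np.argsort(dd)[:5]; print(len(R),dd[o],R[o],S[i[o]])
s=status.state(); print(s["tool_pos"],s["time"],2*np.arctan2(s["tool_rot"][2],s["tool_rot"][1])-np.pi/2)
t=s["tool_pos"]
for z in np.arange(0.05,.4,.03):
    k=R[abs(R[:,2]-t[2]-z)<.015]
    if len(k): e=(k[:,:2]-t[:2])@np.array([.707,.707]); print("above tcp",round(z,2),"extent toward 45deg",round(e.max(),3), "toward 0.",(k[:,0]-t[0]).max())
E
```

```text
shade z 0.12 0.066
shade z 0.16 0.069
shade z 0.2 0.074
shade z 0.24 0.079
shade z 0.28 0.084
shade z 0.32 0.084
22556 [0.07387713 0.07636563 0.07704744 0.0775163  0.0782395 ] [[0.55142744 0.36697591 0.20996285]
 [0.54995276 0.36468437 0.20863802]
 [0.54862065 0.36277489 0.20029856]
 [0.54933903 0.36822434 0.22992263]
 [0.5494557  0.36373536 0.21609968]] [[0.60788558 0.41413865 0.20318162]
 [0.60788558 0.41413865 0.20318162]
 [0.60578729 0.41098292 0.18174407]
 [0.60959931 0.41670857 0.22475029]
 [0.60788558 0.41413865 0.20318162]]
[0.55305577 0.3367837  0.19467799] 21.95 2.259766136546941
above tcp 0.05 extent toward 45deg 0.02 toward 0. 0.04532543155473168
above tcp 0.08 extent toward 45deg 0.021 toward 0. 0.05025070865174708
above tcp 0.11 extent toward 45deg 0.023 toward 0. 0.05507910685831341
above tcp 0.14 extent toward 45deg 0.014 toward 0. 0.03583711923318256
above tcp 0.17 extent toward 45deg 0.016 toward 0. 0.036222391897991146
above tcp 0.2 extent toward 45deg 0.01 toward 0. 0.03324303776257831
above tcp 0.23 extent toward 45deg -0.006 toward 0. 0.03702276651090097
above tcp 0.26 extent toward 45deg 0.023 toward 0. 0.06215009998809051
above tcp 0.29 extent toward 45deg 0.053 toward 0. 0.061002841202210445
above tcp 0.32 extent toward 45deg 0.049 toward 0. 0.05390939347030588
above tcp 0.35 extent toward 45deg -0.053 toward 0. -0.0485232969774827
above tcp 0.38 extent toward 45deg -0.164 toward 0. -0.15424591892006362
```

View pics/side12.png

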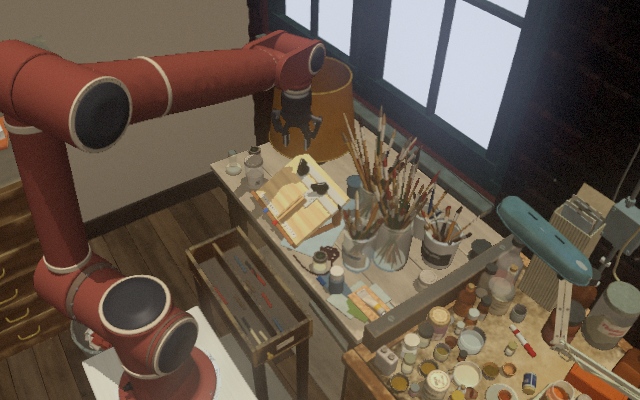

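play_rows:
  deltas:
    - [[0.015,0.001,-0.02],0]
    - [[0.021,0.001,-0.045],0]
    - [[0.021,0.001,-0.065],0]
    - [[0.021,0.001,-0.08],0]
    - [[0.021,0.001,-0.08],0]

```text
time: 22.58
tool_pos: [0.57, 0.3375, 0.1132]
tool_rot: [-0.002, -0.339, 0.941, -0.0]
contact_force: [0.3, -0.5, 0.1]
gripper_width: 0.548
```

play_rows:
  deltas:
    - [[0,0,0],0]
    - [[0,0,0],0]
    - [[0,0,0],0]
    - [[0,0,0],0]
    - [[0,0,0],0]
  grip: -1

```text
time: 23.2
tool_pos: [0.5716, 0.3386, 0.1165]
tool_rot: [0.001, -0.339, 0.941, 0.0]
contact_force: [-3.1, 1.2, 6.2]
gripper_width: 0.166
```

play_rows:
  deltas:
    - [[0,0,0],-0.12]
    - [[0,0,0],-0.24]
    - [[0,0,0],-0.36]
    - [[0,0,0],-0.48]
    - [[0,0,0],-0.6]

```text
time: 23.82
tool_pos: [0.5707, 0.3385, 0.1176]
tool_rot: [-0.0, -0.044, 0.999, 0.0]
contact_force: [-9.0, -0.2, 10.6]
gripper_width: 0.131
```

play_rows:
  deltas:
    - [[0,0,0],-0.12]
    - [[0,0,0],-0.24]
    - [[0,0,0],-0.36]
    - [[0,0,0],-0.48]
    - [[0,0,0],-0.5]

```text
time: 24.45
tool_pos: [0.5711, 0.339, 0.117]
tool_rot: [0.0, 0.202, 0.979, 0.001]
contact_force: [-7.3, -0.5, 8.0]
gripper_width: 0.132
```

play_rows:
  deltas:
    - [[0,0,0],-0.1]
    - [[0,0,0],-0.2]
    - [[0,0,0],-0.3]
    - [[0,0,0],-0.4]
    - [[0,0,0],-0.42]

```text
time: 25.08
tool_pos: [0.5705, 0.3394, 0.1181]
tool_rot: [-0.001, 0.402, 0.916, 0.001]
contact_force: [-11.8, -0.9, 13.1]
gripper_width: 0.131
```

play_rows:
  deltas:
    - [[0,0,0],-0.06]
    - [[0,0,0],-0.06]

```text
time: 25.32
tool_pos: [0.5705, 0.3396, 0.1181]
tool_rot: [-0.001, 0.428, 0.904, 0.001]
contact_force: [-10.6, -0.7, 13.0]
gripper_width: 0.132
```

play_rows:
  deltas:
    - [[0,0,0],0]
    - [[0,0,0],0]
    - [[0,0,0.02],0]
    - [[0,0,0.05],0]
    - [[-0.02,0,0.07],0]
  grip: -0.2

```text
time: 25.95
tool_pos: [0.5529, 0.3379, 0.188]
tool_rot: [0.001, 0.43, 0.903, 0.001]
contact_force: [0.3, -0.1, 1.2]
gripper_width: 0.398
```

play_rows:
  deltas:
    - [[-0.06,-0.01,0.01],0]
    - [[-0.12,-0.02,0.01],0]
    - [[-0.18,-0.02,0.01],0]
    - [[-0.2,-0.02,0.01],0]
    - [[-0.2,-0.02,0.01],0]

```text
time: 26.58
tool_pos: [0.3507, 0.3181, 0.1962]
tool_rot: [0.001, 0.429, 0.903, 0.001]
contact_force: [-0.3, -0.4, 0.1]
gripper_width: 0.396
```

```bash
python3 kn.py 13; python3 - <<'E'
import numpy as np,cv2
from h import *
print(status.state()["contact_force"])
im=np.load("top13im.npy"); cv2.imwrite("pics/top13f.png",im)
for n in "small_jar ink_bottle muller tin_lid_jar tall_jar dark_lid_jar".split(): pass
E
```

```text
side knob 1 91 q 1.398875361625017 len 0.04551820814991824 [0.04856997 0.04431693 0.03663236]
side knob -1 96 q 1.4256586602473211 len 0.047315886557086885 [ 0.04844632 -0.04958238  0.03626566]
-0.085 -0.028868928769165275
-0.075 -0.02828206739843888
-0.02 -0.02844586895396845
side red [274.50863422 222.0201839 ] [[-0.10725252 -0.02778285  0.018     ]]
top knob 1 114 q 1.3960093681450063 len 0.04629443111195021 [0.05020474 0.04721064 0.03728865]
top knob -1 116 q 1.391741798541943 len 0.04408405750794309 [ 0.05082912 -0.04779779  0.03746495]
-0.085 -0.03134362158318326
-0.075 -0.03211582729804759
-0.02 -0.0315622336956377
top red [305.50840692 259.03459538] [[-0.10770954 -0.03083161  0.018     ]]
[0.35215763 0.31804452 0.19599852] 26.675 0.6817953106896346
[ 0.6333409  -0.66948409  0.01024203]
```

View pics/top13f.png

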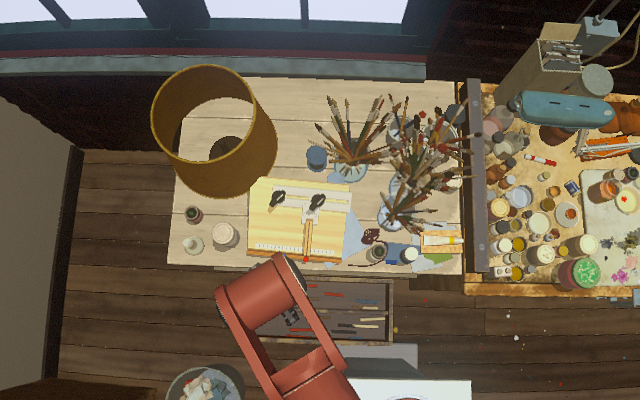

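View pics/side13.png

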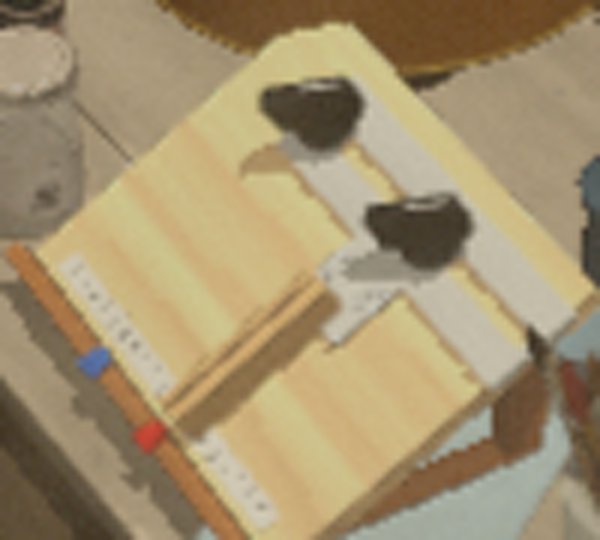

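All checks agree: the tube is on the mat, the line is under 1 mm from the red pointer, both knobs are at about 1.4, and the jars are where they were. The arm is clear, so I'm handing in.

```bash
python3 -c "
from h import *
ticket.job_done()"
```

```text
the job is handed in; nothing more can be done
```

The job is done and was handed in at about 26.7 s of the 72 s allowed. The hand-in gave no verdict, so what follows is from my own last checks.

- **Tube:** I gripped it across the middle, laid it along the mat by pressing it flat before letting go, then released it. Its middle measured about (0.499, -0.086) m, roughly 6 mm along y and 1–2 mm across from the mat's middle. The pictures show it lying flat.
- **Fence:** I slid it about 25 mm to the right and released it. The centre line measured about 0.8 mm right of the red pointer in both cameras. It did not move measurably while the knobs were tightened.
- **Knobs:** I turned the right one, then the left, to their stops. Both read about 1.39–1.43 rad in the two cameras, up from about 0.02–0.06.
- **Bystanders and arm:** In the last top picture the jars and bottles look unmoved; I compared them by eye and did not measure each one. The arm was backed off clear, with contact force under 1 N.

**Disagreements:**
- The interface only turns the tool about the vertical, so every grasp was made with the tool pointing straight down, not square to the slope as the task asked. This caused side forces of up to about 28 N at the knobs.
- The side camera reads positions along the board about 3 mm further left than the top camera. The shift is the same for the line and the pointer, so it cancels in the difference.
- The networks did not find the red pointer reliably, so I located it by colour.

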